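Lock up the bread stall's takings

ROBOT

A 6-joint arm with a two-finger parallel gripper is mounted at the origin on the work surface. World frame = base frame: x ahead of the robot, y to its left, z up, the work surface at z = 0. Lengths are in m, angles in degrees, forces in N, time in s.
With the tool pointing down it reaches from about 0.35 to 0.875 m from the base axis. Payload 4.2 kg.
Tool frame: the origin (TCP) lies at the very end of the fingers, on their centre line; the grasp point (between the pads) lies 19 mm behind it (tcp_to_grasp is the z of the grasp point in the tool frame, in m); z points along the fingers, y is the direction in which the jaws open and shut (so a half turn about z gives the same grasp; the last joint's range is limited). The gripper opens to 87 mm and grips with 3 to 60 N. Pads are 19 mm wide; open, the fingers measure 117 mm over their backs; the gripper's body (75 mm by 190 mm) begins 51 mm behind the grasp point.
Start: joints at [90.791, 22.042, 0.453, 0, -68.411, -14.817], TCP at [0.151, 0.606, 0.223] pointing down, gripper open.
Joint ranges: [-179.83, 179.83], [-69.29, 118.12], [-61.27, 80.66], [-181.25, 117.63], [-171.15, -9.14], [-177.46, 177.46]. Speed limits (degrees/s): [159.86, 159.86, 180, 180, 180, 180].

INTERFACE

Orientations are given as a 3x3 rotation matrix whose columns are the frame's x, y, z axes.
In Python, from station import sense, capture, camera_params, finish_job, tcp_to_grasp gives the robot as it stands.
- The arm moves only by the shell command python3 -m inch 'ROWS'. ROWS is JSON, a list of rows, each an object of numbers: "jaw": the closure in counts, from 0 (fully open) to 255 (shut); "x", "y", "z": the shift along the world's x, y, z normalised to -1 to 1, where 1 is 0.06 m; "ax", "ay", "az": the turn, a rotation vector about the world's x, y, z normalised to -1 to 1, where 1 is 10 degrees. A call has 1 to 12 rows; each row shifts and turns the pose as measured when the row begins; what a row does not reach is not made up. A row lasts 1/8 s, in which the tool goes at most 62.5 mm and 10.7 degrees, less where a joint would pass 70% of its speed; a pose out of reach is approached as far as the arm can. A call with a number of a shift or a turn outside -1 to 1 is refused whole. A call with a gripper value outside its range is refused whole. The fingers move at their own pace and stop on an object; the grip force is fixed at half the most. Time passes only in rows, so rows that do not move let the fingers close. It gives the time, the measured TCP pose, the force and the opening at its end, in the units of the state.
- sense(): the state, without advancing time (a new reading comes with each control period).
- capture(name): name is "scene" or "top"; returns the picture (420x560x3 uint8, red, green, blue); there is no depth.
- camera_params(name): a dict with "vfov" (degrees; the focal length in pixels is half the picture's height over the tangent of half this angle, whatever the lens; pixels are square), "cx", "cy" (the principal point, pixels), "R" (3x3) and "t" (3): a world point X has camera coordinates R X + t. Camera axes: x right, y down, z forward; pixel columns grow to the right and rows downward; lengths in m; the calibration is good to about 2 mm. A picture is of the moment at which its call begins. camera_params takes no time and is no camera call.
- finish_job(): hands the job in, once; it reports no verdict.
The state is a dict: "time_s": time; "joints": joint angles; "joint_velocities": joint speeds; "effort": joint torques, N m; "tcp_pos": TCP position; "ee_rot": TCP orientation; "wrist_force": force on the tool from outside, world axes, zero at the start; "moment": the same for the moment, N m; "gripper_width": opening from 0.0 (shut) to 1.0 (fully open).
Only numpy, scipy, OpenCV 4.12 (cv2) and the standard library are available. Lean on these libraries where they do the work, as an engineer would, in place of code of your own. Each camera call takes 0.05 s, during which the arm holds its last target.

TASK

Put every filled coin tube that is on the table into the blue cash chest. Then fit the wooden lid into the chest's tapered dovetail ways from the open end and slide it in under the rails until it wedges tight, and after that push the red lock plunger fully down and let it spring back. Do not knock over the red-capped jam jar that stands among the tubes.

Things in the scene. Friction and masses are not known exactly. Their poses are not given: they have to be found in the camera images.
- chest: Blue cash chest, fixed. Origin on the table, under the centre of its hold; +x is the way the lid slides shut, z up. Side walls (y = +-82 to +-110 mm) are 52 mm high: their flat tops are the ledges the lid slides on. End walls (x = +-74 to +-88 mm) are 49 mm high. Past the closed end stands the dark lock housing (x = 92 to 146 mm, y +-35 mm, 74 mm high) with the plunger on top.
- hold (a point): Centre of the inner floor of the chest's hold, 6 mm above the table; axes as the chest. The hold is open at the top, inner size 148 mm (x) by 164 mm (y). The leaning rails above leave a gap of 172 mm (closed end) to 188 mm (open end), so tubes go straight down between them.
- home (a point): Where the centre of the lid's handle stands when the lid is home: over the hold's centre, 88 mm above the table; axes as the chest. Pushed hard, the lid goes a little past it. Two aluminium rails run from x = -90 to +90 mm from here, leaning inward 30 degrees over the ledges, tops 68 mm above the table; the ways narrow 2.5 degrees a side towards +x, like the lid.
- apron (a point): Middle of the open end of the chest's apron, at ledge height (52 mm): the ledges run on without rails from x = -90 mm to here, x = -150 mm of the chest's frame, so that the lid can be set down there. Axes as the chest. With the aligned lid's handle at x = -140 mm of the chest, its front end is 34 mm within the rails with about 6 mm of play each side.
- lid_grip (a point): Centre of the wooden lid's black handle, 36 mm above its underside, axes the lid's, z up. Lid 12 mm thick, 168 mm along x, width (y) tapering from 197 mm to 183 mm at its +x end, which enters first; edges bevelled, wide side down; 0.35 kg. Handle: bar 60 mm along y, 18 mm thick (x), from 12 to 48 mm above the underside. Friction holds it wedged. Held off-centre it binds early; pushed from behind it centres itself.
- coins1_mid (a point): Centre of a filled square coin tube, dark green with a row of brass coins showing on top: 66 mm along its x, 34 mm wide (y), 34 mm high, about 0.22 kg. None if this one is absent today. Lying on the chest's floor its centre is 23 mm above the table.
- coins2_mid (a point): Centre of a filled square coin tube, dark green with a row of brass coins showing on top: 66 mm along its x, 34 mm wide (y), 34 mm high, about 0.22 kg. None if this one is absent today. Lying on the chest's floor its centre is 23 mm above the table.
- coins3_mid (a point): Centre of a filled square coin tube, dark green with a row of brass coins showing on top: 66 mm along its x, 34 mm wide (y), 34 mm high, about 0.22 kg. None if this one is absent today. Lying on the chest's floor its centre is 23 mm above the table.
- coins4_mid (a point): Centre of a filled square coin tube, dark green with a row of brass coins showing on top: 66 mm along its x, 34 mm wide (y), 34 mm high, about 0.22 kg. None if this one is absent today. Lying on the chest's floor its centre is 23 mm above the table.
- lock_top (a point): Centre of the top of the red round lock plunger (36 mm across), 102 mm above the table when up, at x = 119 mm, y = 0 of the chest's frame; it goes straight down 12 mm.
- lock (a joint): Travel of the lock plunger in m: 0 up, 0.012 fully down; sprung, 2.5 N to start, about 8 N when fully down.
- jam: Jam jar with a red cap standing between the coin tubes, 52 mm across, 62 mm high; origin at the centre of its foot. Not to be knocked over.
Not all that is in view belongs to the job. Leave any turquoise look-alike of the part that bears coins2_mid alone. What is shaped like the part that bears coins3_mid but pink is not meant.

How it is judged:
By the outcome, as a careful person would: the job done as asked, in the order asked, and still so for the second after the job is handed in, with the robot touching nothing.
Of coins1, coins2, coins3, coins4 only 2 to 4 are there at a start; the rules pass over those that are not, and their reading is None.
At some moment in a run one of coins1, coins2, coins3, coins4 may be knocked a few centimetres aside while the robot is not near it.
Once in a run the grip may slacken for a moment while it holds something.
It also fails if it takes over 210 s, if anything falls off the work surface, if the arm or the gripper's body presses on something with over 40 N, if the wrist force passes 120 N, or if a joint passes its speed limit or range.

## Working session

There is one attempt and no reset: what is moved stays moved. The work goes in short steps, Python scripts to look and compute and a shell command to move; the robot and the scene stay as the last step left them, time stands still between calls to the robot, and variables do not carry over. Pictures are saved under pics/ and viewed, and the job is handed in when it is done.

```bash
ls; mkdir -p pics; python3 - <<'E'
from station import *
import cv2
for n in ("scene","top"):
    im=capture(n); cv2.imwrite(f"pics/{n}0.png",im[:,:,::-1]); print(n,camera_params(n))
print(sense(), tcp_to_grasp)
E
```

```text
pics
scene {'vfov': 53.33659614261492, 'cx': 283.2027510284517, 'cy': 203.99656509642384, 'R': array([[ 0.32436858,  0.9459244 ,  0.00347251],
       [ 0.71581475, -0.24305814, -0.65462354],
       [-0.61838036,  0.21482498, -0.75594706]]), 't': array([-0.15307043, -0.34387398,  1.33567089])}
top {'vfov': 57.96285348388247, 'cx': 279.44369693943855, 'cy': 208.59289959271723, 'R': array([[-0.04806569, -0.99884038, -0.00275515],
       [-0.97425134,  0.04749039, -0.22040641],
       [ 0.22028166, -0.00790978, -0.97540424]]), 't': array([-0.00357623,  0.55177493,  0.9230102 ])}
{'time_s': 0.1, 'joints': array([ 9.07911864e+01,  2.20854518e+01,  3.89217824e-01, -2.60460010e-02,
       -6.84114875e+01, -1.48149691e+01]), 'joint_velocities': array([ 0.05115979, -0.06696264,  0.25174869, -0.02772042, -0.07288599,
       -0.01102513]), 'effort': array([-8.78008832e-04, -3.91687775e+01,  1.87936538e+01,  4.23205554e+00,
        1.34552483e-02, -7.47124636e-05]), 'tcp_pos': array([0.15131895, 0.60585876, 0.22158762]), 'ee_rot': array([[ 9.70154597e-01, -2.42486907e-01, -3.96698385e-04],
       [-2.42487220e-01, -9.70152767e-01, -1.88571442e-03],
       [ 7.24030201e-05,  1.92562880e-03, -9.99998143e-01]]), 'wrist_force': array([ 0.9982818 , -0.40338882,  0.59420342]), 'moment': array([-0.02404929, -0.00827548, -0.02491855]), 'gripper_width': 0.9986458364126575} -0.0187
```

View pics/scene0.png

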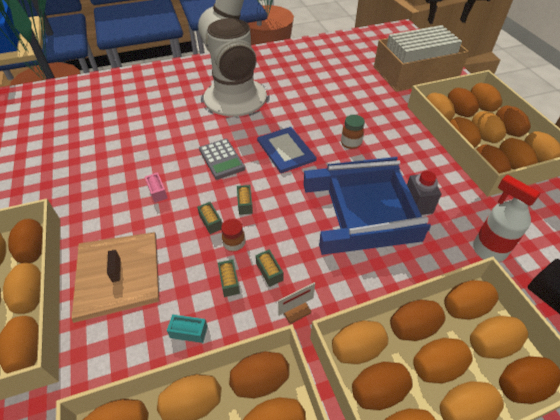

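View pics/top0.png

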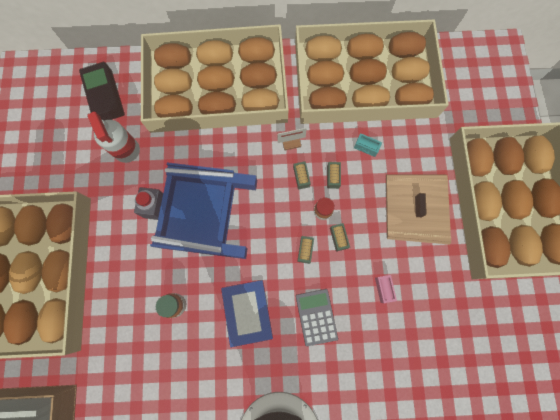

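The two views show four green tubes around the red-capped jar (top view: 302,175; 334,175; 306,250; 340,237; jar 325,208). The lid is at (418,208) and the chest at (200,210), open to the right. The turquoise decoy is at (368,145) and the pink one at (386,289), and I'll leave both alone. I'll confirm the four tubes in an enlarged crop and measure them.

```bash
cat > h.py <<'E'
import numpy as np, cv2
from station import *
def K(n):
    p=camera_params(n); return 210/np.tan(np.radians(p['vfov']/2)),p
def ray(n,uv,z):
    f,p=K(n); d=np.array([(uv[0]-p['cx'])/f,(uv[1]-p['cy'])/f,1]); R=p['R']; c=-R.T@p['t']; w=R.T@d
    return c+w*(z-c[2])/w[2]
def proj(n,X):
    f,p=K(n); c=p['R']@np.asarray(X)+p['t']; return np.array([p['cx']+f*c[0]/c[2],p['cy']+f*c[1]/c[2]])
def tri(ua,ub,na="top",nb="scene"):
    A=[];b=[]
    for n,uv in((na,ua),(nb,ub)):
        f,p=K(n); x=(uv[0]-p['cx'])/f; y=(uv[1]-p['cy'])/f; R=p['R'];t=p['t']
        A+= [R[0]-x*R[2],R[1]-y*R[2]]; b+=[x*t[2]-t[0],y*t[2]-t[1]]
    return np.linalg.lstsq(np.array(A),np.array(b),rcond=None)[0]
def shot(n,name=None):
    im=capture(n)[:,:,::-1].copy()
    if name: cv2.imwrite(f"pics/{name}.png",im)
    return im
def crop(im,x0,y0,w,h,k,name):
    cv2.imwrite(f"pics/{name}.png",cv2.resize(im[y0:y0+h,x0:x0+w],None,fx=k,fy=k,interpolation=cv2.INTER_CUBIC))
E
python3 - <<'E'
from h import *
t=cv2.imread("pics/top0.png"); s=cv2.imread("pics/scene0.png")
crop(t,270,120,190,140,4,"c_top_tubes"); crop(t,125,150,145,115,5,"c_top_chest"); crop(t,375,160,90,90,6,"c_lid")
crop(s,60,160,240,180,3,"c_sc")
hs=cv2.cvtColor(t,cv2.COLOR_BGR2HSV)
for p in [(296,180),(309,175),(302,175),(330,175),(403,178),(430,190),(200,210),(245,182)]: print(p,hs[p[1],p[0]])
E
```

```text
(296, 180) [ 8 79 97]
(309, 175) [ 19  12 173]
(302, 175) [ 19 112 176]
(330, 175) [ 19 110 144]
(403, 178) [ 17  83 185]
(430, 190) [ 17  85 180]
(200, 210) [111 122 113]
(245, 182) [112 112 139]
```

View pics/c_top_tubes.png

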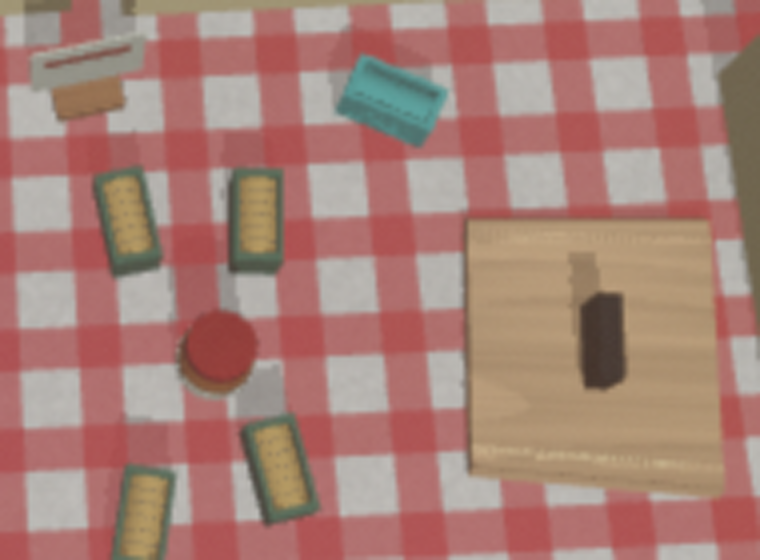

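View pics/c_top_chest.png

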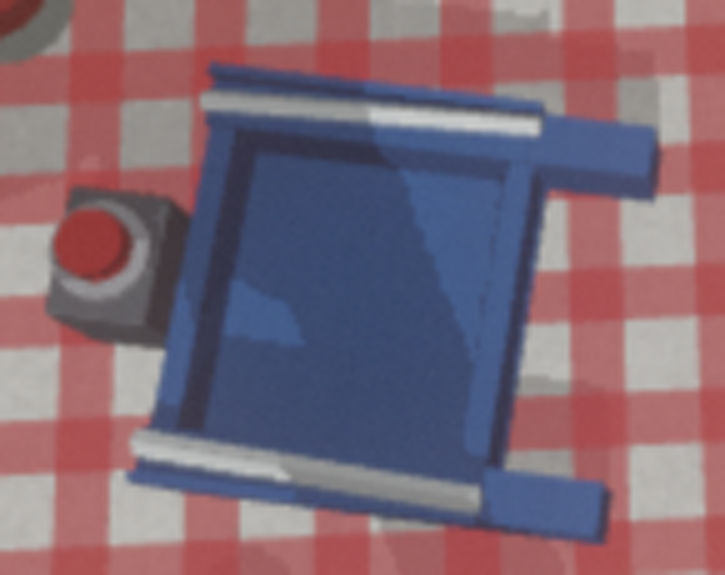

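View pics/c_lid.png

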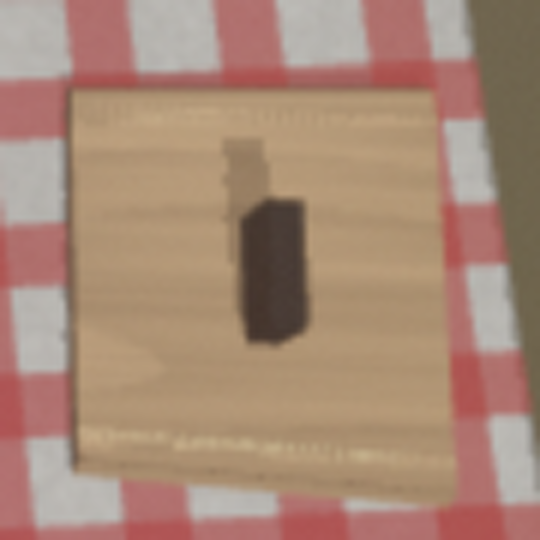

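View pics/c_sc.png

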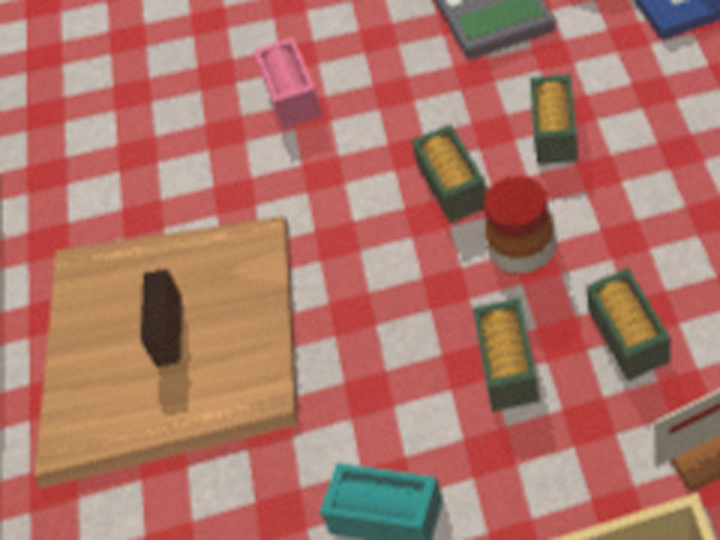

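The crop confirms the four tubes: dark green bodies with brass rows, in both views. The lid's narrow end faces left (+y), towards the chest. Next I'll measure the tubes and the chest.

```bash
python3 - <<'E'
from h import *
t=cv2.imread("pics/top0.png"); s=cv2.imread("pics/scene0.png")
crop(s,295,145,150,115,5,"c_sc_chest"); crop(s,65,225,100,95,6,"c_sc_lid")
for n,im,lo in(("top",t,70),("scene",s,100)):
    h=cv2.cvtColor(im,cv2.COLOR_BGR2HSV)
    m=cv2.inRange(h,(14,70,90),(30,255,255))
    roi=np.zeros_like(m)
    if n=="top": roi[150:270,285:355]=255
    else: roi[175:300,190:295]=255
    m&=roi
    c,_=cv2.findContours(m,cv2.RETR_EXTERNAL,cv2.CHAIN_APPROX_NONE)
    for k in c:
        if cv2.contourArea(k)<25: continue
        r=cv2.minAreaRect(k); b=cv2.boxPoints(r)
        w=np.array([ray(n,p,.034) for p in b]); ctr=ray(n,r[0],.034)
        e=w[1]-w[0]; e2=w[2]-w[1]
        L=e if np.linalg.norm(e)>np.linalg.norm(e2) else e2
        print(n,np.round(r[0],1),"area",cv2.contourArea(k),ctr.round(4)[:2],"axis deg",round(np.degrees(np.arctan2(L[1],L[0]))%180,1),np.linalg.norm(e).round(3),np.linalg.norm(e2).round(3))
    # red
    m=cv2.inRange(h,(0,150,60),(6,255,255))|cv2.inRange(h,(174,150,60),(180,255,255))
    c,_=cv2.findContours(m,cv2.RETR_EXTERNAL,cv2.CHAIN_APPROX_NONE)
    for k in c:
        if cv2.contourArea(k)>60: 
            r=cv2.minAreaRect(k); print(n,"red",np.round(r[0],1),r[1])
E
```

```text
top [305.6 248.9] area 171.0 [ 0.4463 -0.0934] axis deg 168.4 0.054 0.025
top [339.9 236.1] area 166.5 [ 0.4753 -0.1856] axis deg 9.1 0.025 0.054
top [334. 173.] area 143.5 [ 0.6494 -0.1839] axis deg 175.3 0.022 0.051
top [301.4 173.2] area 149.5 [ 0.653  -0.0952] axis deg 8.4 0.025 0.054
top red [324.5 206. ] (14.0, 15.0)
top red [142.5 198.5] (11.0, 11.0)
top red [ 97.7 127.4] (32.64659118652344, 8.944271087646484)
scene [226.8 273.9] area 252.5 [ 0.6513 -0.1854] axis deg 175.1 0.029 0.055
scene [268.3 263.7] area 219.5 [ 0.6552 -0.0964] axis deg 7.6 0.025 0.056
scene [208.5 213. ] area 163.0 [ 0.4776 -0.1862] axis deg 7.3 0.026 0.056
scene [243.5 195. ] area 150.0 [ 0.4492 -0.0939] axis deg 164.1 0.027 0.052
scene red [ 37. 404.] (18.97366714477539, 25.93067741394043)
scene red [ 78.9 387.4] (8.854375839233398, 19.289892196655273)
scene red [325.1 389.9] (18.012447357177734, 13.555760383605957)
scene red [118.9 374.6] (8.822577476501465, 18.821496963500977)
scene red [157.6 362.2] (8.653715133666992, 17.71950912475586)
scene red [ 78.  354.4] (14.367395401000977, 20.21013641357422
[... 4651 characters left out ...]
96313477, 11.399173736572266)
scene red [155.4 160.8] (7.033533096313477, 11.156637191772461)
scene red [ 73.5 161.1] (7.0601806640625, 12.355316162109375)
scene red [100.8 155.4] (6.941775321960449, 11.605780601501465)
scene red [ 20.  155.8] (7.233555316925049, 13.1519193649292)
scene red [421.5 154.5] (7.0, 13.0)
scene red [341.5 154.6] (7.761139392852783, 11.884245872497559)
scene red [261. 155.] (7.8446455001831055, 11.374736785888672)
scene red [126.8 149.9] (6.864064693450928, 11.374736785888672)
scene red [ 47.3 150.1] (7.033533096313477, 12.611851692199707)
scene red [360.8 148.4] (18.973663330078125, 8.538147926330566)
scene red [ 21.4 140.1] (6.904757499694824, 12.001126289367676)
```

View pics/c_sc_chest.png

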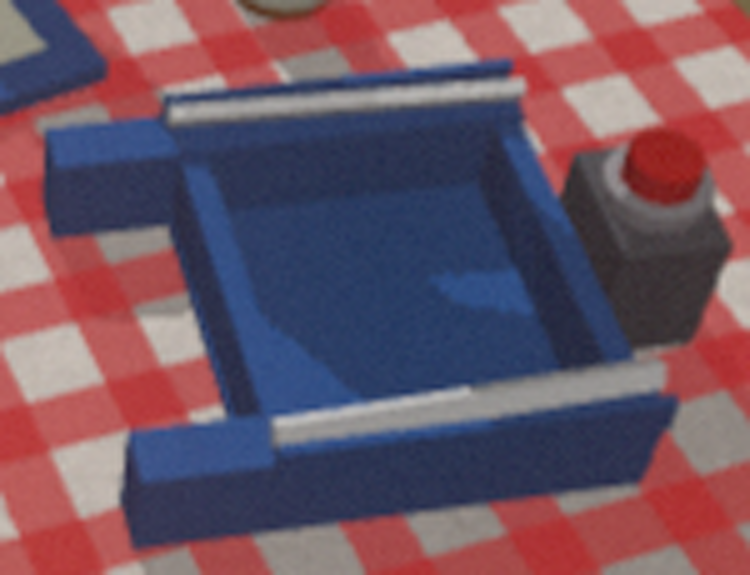

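View pics/c_sc_lid.png

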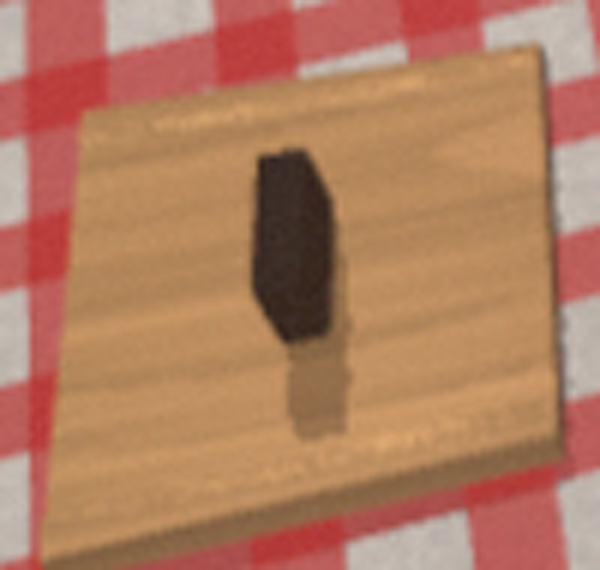

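```bash
cat > chest.py <<'E'
from h import *
from scipy.optimize import least_squares
def cp(u,o,k=5): return (np.array(u)+.5)/k-.5+np.array(o)
T=(125,150);S=(295,145)
obs=[("top",(-.150,-.110,.052),cp((658,127),T)),("top",(-.150,.082,.052),cp((608,482),T)),("top",(.119,0,.102),(142.5,198.5)),
("scene",(-.150,-.110,.052),cp((138,480),S)),("scene",(-.150,-.082,.052),cp((130,436),S)),("scene",(-.150,.110,.052),cp((48,130),S)),("scene",(-.150,.082,.052),cp((50,163),S)),
("scene",(.119,0,.102),cp((668,160),S)),
("top",(-.088,.074*0+.0,.049),None)]
obs=obs[:-1]
def W(q,P):
    c,s=np.cos(q[2]),np.sin(q[2]); return np.array([q[0]+c*P[0]-s*P[1],q[1]+s*P[0]+c*P[1],P[2]])
def res(q): return np.concatenate([proj(n,W(q,P))-u for n,P,u in obs])
if __name__=="__main__":
    r=least_squares(res,[.55,.2,1.5]); print(r.x[:2].round(4),np.degrees(r.x[2]).round(2)); print(r.fun.reshape(-1,2).round(1))
    t=cv2.imread("pics/top0.png"); s=cv2.imread("pics/scene0.png")
    for n,im in(("top",t),("scene",s)):
        b=cv2.resize(im,None,fx=4,fy=4,interpolation=cv2.INTER_CUBIC)
        for y in(-1,1):
            for a,c in(((-.15,.082*y,.052),(-.09,.082*y,.052)),((-.15,.11*y,.052),(-.09,.11*y,.052)),((-.088,.082*y,.049),(-.088,0,.049)),((-.088,.11*y,.0),(.088,.11*y,0)),((.074,.082*y,.049),(.074,0,.049))):
                p=[tuple((proj(n,W(r.x,v))*4+1.5).astype(int)) for v in(a,c)]
                cv2.line(b,p[0],p[1],(0,255,255),1)
        cv2.imwrite(f"pics/chk_{n}.png",b[560:1080,480:1120] if n=="top" else b[560:1060,1180:1780])
E
python3 chest.py
```

```text
[0.5667 0.1949] 80.06
[[-0.3 -0.3]
 [-0.7 -0.4]
 [-0.2 -1.1]
 [ 0.1  0.5]
 [-1.  -1. ]
 [-1.  -0.4]
 [ 0.8  0.9]
 [-0.3 -1.3]]
```

View pics/chk_top.png

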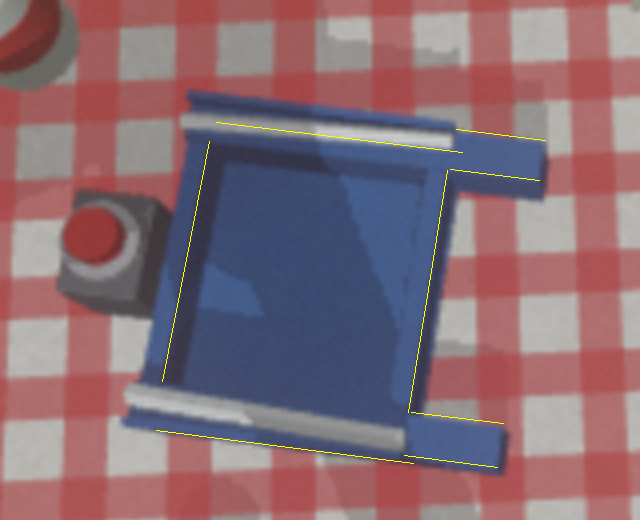

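View pics/chk_scene.png

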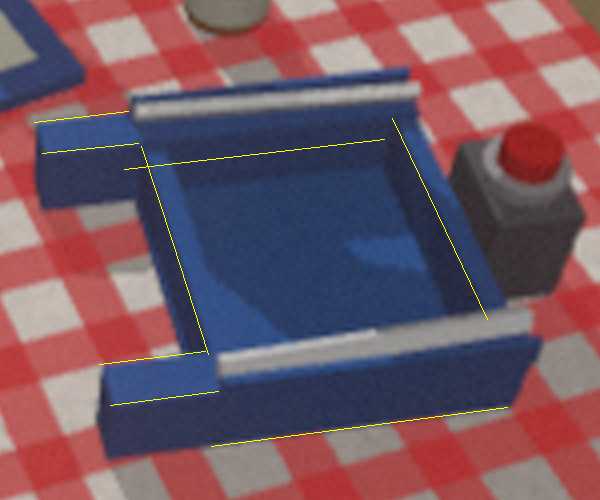

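```bash
cat > go.py <<'E'
# prints how far the tool has to go in row units: x y z yaw(tool x axis angle)
import sys; from h import *
from scipy.spatial.transform import Rotation as Ro
def rel(x,y,z,yaw):
    s=sense(); d=(np.array([x,y,z])-s['tcp_pos'])/.06
    a=np.radians(yaw); X=np.array([np.cos(a),np.sin(a),0]); Z=np.array([0,0,-1.]); T=np.c_[X,np.cross(Z,X),Z]
    r=Ro.from_matrix(T@s['ee_rot'].T).as_rotvec(degrees=True)/10
    n=max(np.abs(np.r_[d,r]).max(),.01); print("t",round(s['time_s'],2),"total shift",d.round(2),"turn",r.round(2),"min rows",int(np.ceil(n)),"grip",round(s['gripper_width'],3),"F",s['wrist_force'].round(1))
if __name__=="__main__": rel(*map(float,sys.argv[1:5]))
E
python3 - <<'E'
from h import *
print("jar",ray("top",(324.5,206),.062).round(3),ray("scene",(231.3,224),.062).round(3),ray("scene",(231.3,228),.055).round(3))
t=cv2.imread("pics/top0.png"); s=cv2.imread("pics/scene0.png")
c=lambda u,o:(np.array(u)+.5)/6-.5+np.array(o)
for n,o,P in(("top",(375,160),[(72,90),(75,468),(435,90),(457,498)]),("scene",(65,225),[(540,45),(560,450),(82,112),(45,560)])):
    w=np.array([ray(n,c(p,o),.006)[:2] for p in P]); l=(w[0]+w[1])/2; r=(w[2]+w[3])/2
    print(n,"centre",((l+r)/2).round(4),"yaw",np.degrees(np.arctan2(*(l-r)[::-1])).round(2),"len",np.linalg.norm(l-r).round(3),"w",np.linalg.norm(w[0]-w[1]).round(3),np.linalg.norm(w[2]-w[3]).round(3))
cs=[]
for n,im,roi in(("top",t,(410,180,30,45)),("scene",s,(95,240,35,45))):
    x,y,w,h=roi; g=im[y:y+h,x:x+w].max(2); m=(g<85).astype(np.uint8)
    nn,lab,st,ce=cv2.connectedComponentsWithStats(m); i=1+st[1:,4].argmax(); u=ce[i]+[x,y]; cs.append(u); print(n,u.round(1),st[i,4],ray(n,u,.034).round(4))
print(tri(*cs).round(4))
E
python3 go.py .447 -.0935 .12 -14
```

```text
jar [ 0.552 -0.148  0.062] [ 0.549 -0.147  0.062] [ 0.554 -0.149  0.055]
top centre [ 0.5503 -0.4107] yaw 84.92 len 0.17 w 0.178 0.192
scene centre [ 0.5492 -0.408 ] yaw 83.52 len 0.169 w 0.178 0.187
top [420.2 205. ] 200 [ 0.5486 -0.4068  0.034 ]
scene [113.3 265.9] 341 [ 0.5555 -0.4064  0.034 ]
[ 0.5501 -0.4087  0.0273]
t 0.1 total shift [  4.93 -11.66  -1.69] turn [ 0.01 -0.    0.  ] min rows 12 grip 0.999 F [ 1.  -0.4  0.6]
```

```bash
python3 -m inch '[{"jaw":50,"x":0.9,"y":-0.9,"z":0},{"x":0.8,"y":-0.95},{"x":0.5,"y":-0.98},{"x":0.4,"y":-0.98},{"x":0.4,"y":-0.98},{"x":0.4,"y":-0.98,"z":-0.1},{"x":0.4,"y":-0.98,"z":-0.2},{"x":0.3,"y":-0.98,"z":-0.2},{"x":0.3,"y":-0.98,"z":-0.3},{"x":0.2,"y":-0.98,"z":-0.3},{"x":0.2,"y":-0.98,"z":-0.3},{"x":0.1,"y":-0.98,"z":-0.3}]'; python3 go.py .447 -.0935 .12 -14
```

```text
t 0.1 total shift [  4.93 -11.66  -1.69] turn [ 0.01 -0.    0.  ] min rows 12 grip 0.999 F [ 1.  -0.4  0.6]$[0]: bad value
```

The first row was refused, so every key is probably required.

```bash
python3 -m inch '[{"jaw":50,"x":0.9,"y":-0.9,"z":0,"ax":0,"ay":0,"az":0},{"jaw":50,"x":0.8,"y":-0.95,"z":0,"ax":0,"ay":0,"az":0},{"jaw":50,"x":0.5,"y":-0.98,"z":0,"ax":0,"ay":0,"az":0},{"jaw":50,"x":0.4,"y":-0.98,"z":0,"ax":0,"ay":0,"az":0}]'; python3 go.py .447 -.0935 .12 -14
```

```text
time_s: 0.6
tcp_pos: [0.2886, 0.3986, 0.2184]
ee_rot: [[0.971, -0.237, -0.001], [-0.237, -0.971, -0.006], [0.0, 0.007, -1.0]]
wrist_force: [0.0, 0.4, -0.5]
gripper_width: 0.809
t 0.6 total shift [ 2.64 -8.2  -1.64] turn [ 0.04 -0.01 -0.03] min rows 9 grip 0.809 F [ 0.   0.4 -0.5]
```

```bash
python3 -m inch '[{"jaw":60,"x":0.35,"y":-0.98,"z":0,"ax":0,"ay":0,"az":0},{"jaw":60,"x":0.35,"y":-0.98,"z":0,"ax":0,"ay":0,"az":0},{"jaw":60,"x":0.35,"y":-0.98,"z":-0.1,"ax":0,"ay":0,"az":0},{"jaw":60,"x":0.35,"y":-0.98,"z":-0.2,"ax":0,"ay":0,"az":0},{"jaw":60,"x":0.3,"y":-0.98,"z":-0.3,"ax":0,"ay":0,"az":0},{"jaw":60,"x":0.3,"y":-0.98,"z":-0.3,"ax":0,"ay":0,"az":0},{"jaw":60,"x":0.3,"y":-0.98,"z":-0.3,"ax":0,"ay":0,"az":0},{"jaw":60,"x":0.25,"y":-0.98,"z":-0.3,"ax":0,"ay":0,"az":0},{"jaw":60,"x":0,"y":0,"z":0,"ax":0,"ay":0,"az":0}]'; python3 go.py .447 -.0935 .12 -14
python3 - <<'E'
from h import *
t=shot("top","t1"); s=shot("scene","s1"); p=sense()['tcp_pos']; print(p,proj("top",p),proj("scene",p))
E
```

```text
time_s: 1.72
tcp_pos: [0.4363, -0.0703, 0.1295]
ee_rot: [[0.971, -0.24, -0.0], [-0.24, -0.971, -0.004], [0.001, 0.004, -1.0]]
wrist_force: [-0.1, 0.8, 0.7]
gripper_width: 0.762
t 1.73 total shift [ 0.18 -0.39 -0.16] turn [ 0.02 -0.   -0.01] min rows 1 grip 0.762 F [-0.1  0.8  0.7]
[ 0.43713851 -0.06748929  0.13088947] [297.48890183 248.47082771] [250.40850168 159.96589736]
```

View pics/s1.png

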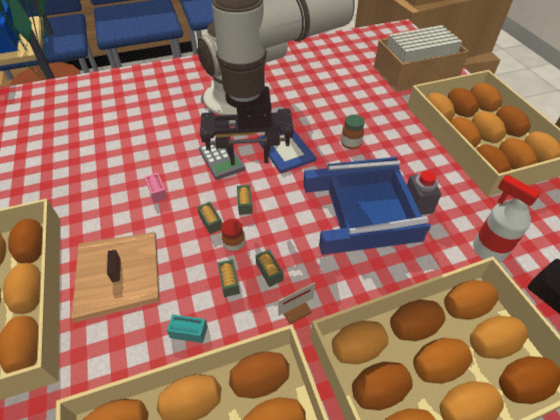

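View pics/t1.png

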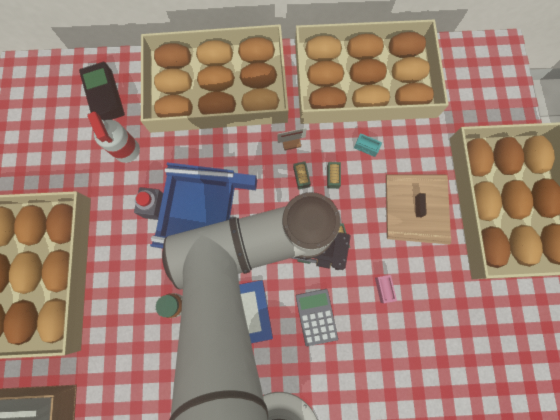

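The scene view shows the fingertips where projection predicts (about 250,160), and the tubes haven't moved. I'll go down on tube 1 at pixel (244,198).

```bash
python3 -m inch '[{"jaw":60,"x":0.18,"y":-0.42,"z":-0.5,"ax":0,"ay":0,"az":0},{"jaw":60,"x":0.02,"y":-0.02,"z":-0.5,"ax":0,"ay":0,"az":0},{"jaw":60,"x":0,"y":0,"z":0,"ax":0,"ay":0,"az":0}]'; python3 go.py .448 -.0935 .006 -14
```

```text
time_s: 2.2
tcp_pos: [0.4515, -0.0903, 0.0721]
ee_rot: [[0.974, -0.227, 0.01], [-0.227, -0.974, -0.003], [0.01, 0.001, -1.0]]
wrist_force: [-0.1, 0.2, -0.1]
gripper_width: 0.766
t 2.2 total shift [-0.06 -0.05 -1.1 ] turn [ 0.02  0.05 -0.09] min rows 2 grip 0.766 F [-0.1  0.2 -0.1]
```

```bash
python3 -m inch '[{"jaw":60,"x":-0.06,"y":-0.05,"z":-0.5,"ax":0.02,"ay":0.05,"az":-0.09},{"jaw":60,"x":0,"y":0,"z":-0.4,"ax":0,"ay":0,"az":0},{"jaw":60,"x":0,"y":0,"z":-0.1,"ax":0,"ay":0,"az":0},{"jaw":60,"x":0,"y":0,"z":0,"ax":0,"ay":0,"az":0}]'; python3 go.py .448 -.0935 .006 -14
```

```text
time_s: 2.7
tcp_pos: [0.4534, -0.0882, 0.017]
ee_rot: [[0.973, -0.232, 0.013], [-0.232, -0.973, 0.001], [0.013, -0.005, -1.0]]
wrist_force: [0.7, -1.9, 0.5]
gripper_width: 0.764
t 2.7 total shift [-0.09 -0.09 -0.18] turn [-0.01  0.08 -0.06] min rows 1 grip 0.764 F [ 0.7 -1.9  0.5]
```

```bash
python3 -m inch '[{"jaw":60,"x":-0.1,"y":-0.1,"z":-0.17,"ax":0,"ay":0.08,"az":-0.06},{"jaw":60,"x":0,"y":0,"z":0,"ax":0,"ay":0,"az":0},{"jaw":200,"x":0,"y":0,"z":0,"ax":0,"ay":0,"az":0},{"jaw":200,"x":0,"y":0,"z":0,"ax":0,"ay":0,"az":0},{"jaw":200,"x":0,"y":0,"z":0,"ax":0,"ay":0,"az":0},{"jaw":200,"x":0,"y":0,"z":0,"ax":0,"ay":0,"az":0}]'; python3 go.py .448 -.0935 .006 -14
```

```text
time_s: 3.45
tcp_pos: [0.4492, -0.0941, 0.009]
ee_rot: [[0.97, -0.242, 0.005], [-0.242, -0.97, 0.002], [0.004, -0.003, -1.0]]
wrist_force: [0.7, 0.8, 0.1]
gripper_width: 0.395
t 3.45 total shift [-0.02  0.01 -0.05] turn [-0.01  0.03  0.  ] min rows 1 grip 0.395 F [0.7 0.8 0.1]
```

Gripped at a 34 mm opening. Next I lift and carry it to the chest.

```bash
python3 -m inch '[{"jaw":200,"x":0,"y":0,"z":0.7,"ax":0,"ay":0,"az":0},{"jaw":200,"x":0,"y":0.1,"z":0.7,"ax":0,"ay":0,"az":0.2},{"jaw":200,"x":0.1,"y":0.6,"z":0.6,"ax":0,"ay":0,"az":0.8},{"jaw":200,"x":0.2,"y":0.8,"z":0.2,"ax":0,"ay":0,"az":1},{"jaw":200,"x":0.3,"y":0.8,"z":0,"ax":0,"ay":0,"az":1},{"jaw":200,"x":0.3,"y":0.8,"z":0,"ax":0,"ay":0,"az":1},{"jaw":200,"x":0.3,"y":0.8,"z":0,"ax":0,"ay":0,"az":1},{"jaw":200,"x":0,"y":0,"z":0,"ax":0,"ay":0,"az":0.5}]'; python3 go.py .5355 .2369 .13 80
```

```text
time_s: 4.45
tcp_pos: [0.5176, 0.147, 0.1421]
ee_rot: [[0.737, 0.676, -0.004], [0.676, -0.737, -0.001], [-0.003, -0.002, -1.0]]
wrist_force: [-1.4, -1.3, -3.1]
gripper_width: 0.388
t 4.45 total shift [ 0.3  1.5 -0.2] turn [ 0.01 -0.02  3.74] min rows 4 grip 0.388 F [-1.4 -1.3 -3.1]
```

```bash
python3 -m inch '[{"jaw":200,"x":0.1,"y":0.4,"z":0,"ax":0,"ay":0,"az":1},{"jaw":200,"x":0.1,"y":0.4,"z":0,"ax":0,"ay":0,"az":1},{"jaw":200,"x":0.05,"y":0.4,"z":0,"ax":0,"ay":0,"az":1},{"jaw":200,"x":0.05,"y":0.2,"z":0,"ax":0,"ay":0,"az":0.5},{"jaw":200,"x":0,"y":0,"z":0,"ax":0,"ay":0,"az":0}]'; python3 go.py .5355 .2369 .13 80
```

```text
time_s: 5.08
tcp_pos: [0.5322, 0.233, 0.1372]
ee_rot: [[0.196, 0.98, -0.011], [0.98, -0.197, -0.009], [-0.011, -0.009, -1.0]]
wrist_force: [-0.4, -0.1, -2.1]
gripper_width: 0.391
t 5.08 total shift [ 0.06  0.06 -0.12] turn [ 0.05 -0.06  0.13] min rows 1 grip 0.391 F [-0.4 -0.1 -2.1]
```

```bash
python3 -m inch '[{"jaw":200,"x":0.06,"y":0.06,"z":-0.3,"ax":0.05,"ay":-0.06,"az":0.13},{"jaw":200,"x":0,"y":0,"z":-0.4,"ax":0,"ay":0,"az":0},{"jaw":200,"x":0,"y":0,"z":0,"ax":0,"ay":0,"az":0}]'; python3 go.py .5355 .2369 .02 80; python3 - <<'E'
from h import *
s=shot("scene"); crop(s,280,100,180,150,4,"s2")
E
```

```text
time_s: 5.45
tcp_pos: [0.5342, 0.2345, 0.0933]
ee_rot: [[0.18, 0.984, -0.004], [0.984, -0.18, -0.002], [-0.002, -0.003, -1.0]]
wrist_force: [-0.7, 0.3, -2.4]
gripper_width: 0.388
t 5.45 total shift [ 0.02  0.04 -1.22] turn [ 0.01 -0.02  0.04] min rows 2 grip 0.388 F [-0.7  0.3 -2.4]
```

View pics/s2.png

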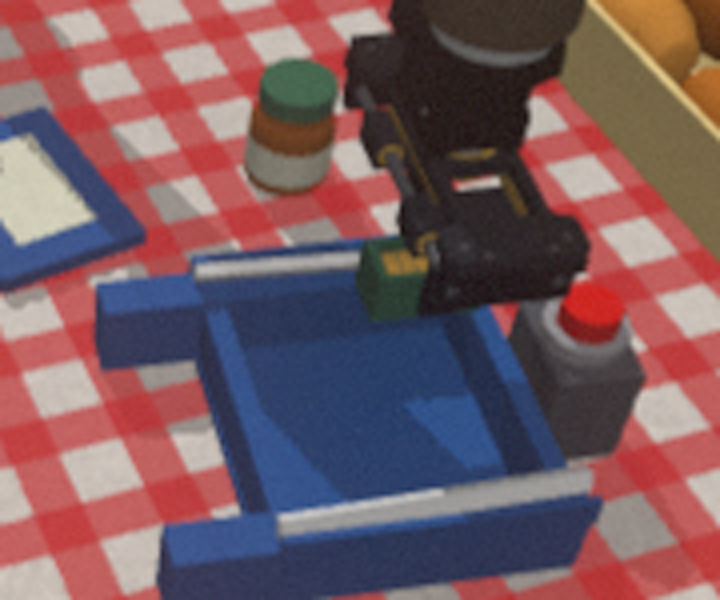

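The scene crop shows the tube held above the near-robot row of the hold, at the lock end and clear of the rail and plunger. I'll lower it.

```bash
python3 -m inch '[{"jaw":200,"x":0.02,"y":0.04,"z":-0.5,"ax":0,"ay":0,"az":0.04},{"jaw":200,"x":0,"y":0,"z":-0.4,"ax":0,"ay":0,"az":0},{"jaw":200,"x":0,"y":0,"z":0,"ax":0,"ay":0,"az":0}]'; python3 go.py .5355 .2369 .017 80
```

```text
time_s: 5.88
tcp_pos: [0.5391, 0.2381, 0.044]
ee_rot: [[0.174, 0.985, 0.006], [0.985, -0.174, 0.004], [0.005, 0.005, -1.0]]
wrist_force: [-0.4, -0.6, -1.6]
gripper_width: 0.391
t 5.88 total shift [-0.06 -0.02 -0.45] turn [-0.02  0.03  0.  ] min rows 1 grip 0.391 F [-0.4 -0.6 -1.6]
```

```bash
python3 -m inch '[{"jaw":200,"x":-0.06,"y":-0.03,"z":-0.35,"ax":-0.02,"ay":0.03,"az":0},{"jaw":200,"x":0,"y":0,"z":-0.1,"ax":0,"ay":0,"az":0},{"jaw":200,"x":0,"y":0,"z":0,"ax":0,"ay":0,"az":0}]'; python3 go.py .5355 .2369 .017 80
```

```text
time_s: 6.25
tcp_pos: [0.539, 0.2382, 0.022]
ee_rot: [[0.174, 0.985, 0.009], [0.985, -0.174, 0.005], [0.007, 0.008, -1.0]]
wrist_force: [0.5, -0.2, -3.3]
gripper_width: 0.387
t 6.25 total shift [-0.06 -0.02 -0.08] turn [-0.03  0.05  0.  ] min rows 1 grip 0.387 F [ 0.5 -0.2 -3.3]
```

Releasing gently with a small opening, then rising.

```bash
python3 -m inch '[{"jaw":200,"x":-0.05,"y":-0.02,"z":-0.1,"ax":-0.03,"ay":0.05,"az":0},{"jaw":130,"x":0,"y":0,"z":0,"ax":0,"ay":0,"az":0},{"jaw":130,"x":0,"y":0,"z":0,"ax":0,"ay":0,"az":0},{"jaw":130,"x":0,"y":0,"z":0,"ax":0,"ay":0,"az":0}]'; python3 go.py .5355 .2369 .017 80;  python3 -m inch '[{"jaw":130,"x":0,"y":0,"z":0.5,"ax":0,"ay":0,"az":0},{"jaw":130,"x":0,"y":0,"z":0.9,"ax":0,"ay":0,"az":0},{"jaw":60,"x":0,"y":-0.2,"z":0.9,"ax":0,"ay":0,"az":0},{"jaw":60,"x":0,"y":-0.8,"z":0,"ax":0,"ay":0,"az":-1},{"jaw":60,"x":-0.1,"y":-0.9,"z":0,"ax":0,"ay":0,"az":-1},{"jaw":60,"x":-0.2,"y":-0.9,"z":0,"ax":0,"ay":0,"az":-1},{"jaw":60,"x":-0.2,"y":-0.9,"z":0,"ax":0,"ay":0,"az":-1},{"jaw":60,"x":-0.2,"y":-0.9,"z":0,"ax":0,"ay":0,"az":-1},{"jaw":60,"x":-0.2,"y":-0.9,"z":0,"ax":0,"ay":0,"az":-1},{"jaw":60,"x":0,"y":-0.9,"z":0,"ax":0,"ay":0,"az":-1}]';python3 go.py .4765 -.186 .12 8
python3 - <<'E'
from h import *
t=shot("top","t3"); s=shot("scene","s3")
E
```

```text
time_s: 6.75
tcp_pos: [0.5383, 0.2385, 0.0193]
ee_rot: [[0.173, 0.985, 0.006], [0.985, -0.173, 0.003], [0.004, 0.005, -1.0]]
wrist_force: [0.9, -1.1, 0.4]
gripper_width: 0.481
t 6.75 total shift [-0.05 -0.03 -0.04] turn [-0.02  0.03 -0.  ] min rows 1 grip 0.481 F [ 0.9 -1.1  0.4]
time_s: 8.0
tcp_pos: [0.4832, -0.1529, 0.1657]
ee_rot: [[0.99, 0.144, 0.014], [0.144, -0.99, -0.008], [0.013, 0.01, -1.0]]
wrist_force: [1.0, 0.1, 0.6]
gripper_width: 0.766
t 8.0 total shift [-0.11 -0.55 -0.76] turn [ 0.04  0.08 -0.03] min rows 1 grip 0.766 F [1.  0.1 0.6]
```

View pics/s3.png

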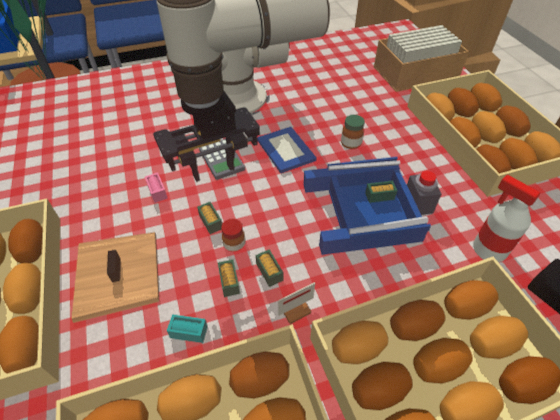

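Tube 1 lies in the hold at (381,190). Tube 2 is unchanged at (209,217), so I'll descend on it.

```bash
python3 -m inch '[{"jaw":60,"x":-0.12,"y":-0.55,"z":-0.6,"ax":0.04,"ay":0.08,"az":-0.03},{"jaw":60,"x":0,"y":0,"z":-0.6,"ax":0,"ay":0,"az":0},{"jaw":60,"x":0,"y":0,"z":0,"ax":0,"ay":0,"az":0}]'; python3 go.py .4765 -.186 .007 8
```

```text
time_s: 8.48
tcp_pos: [0.477, -0.1899, 0.0935]
ee_rot: [[0.991, 0.136, 0.004], [0.136, -0.991, -0.002], [0.004, 0.002, -1.0]]
wrist_force: [-0.1, 0.6, -0.8]
gripper_width: 0.767
t 8.47 total shift [-0.01  0.07 -1.44] turn [0.01 0.02 0.02] min rows 2 grip 0.767 F [-0.1  0.6 -0.8]
```

```bash
python3 -m inch '[{"jaw":60,"x":-0.03,"y":0.07,"z":-0.6,"ax":0.01,"ay":0.02,"az":0.02},{"jaw":60,"x":-0.03,"y":0,"z":-0.5,"ax":0,"ay":0,"az":0},{"jaw":60,"x":-0.03,"y":0,"z":-0.2,"ax":0,"ay":0,"az":0},{"jaw":60,"x":0,"y":0,"z":-0.1,"ax":0,"ay":0,"az":0}]'; python3 go.py .4765 -.186 .007 8
```

```text
time_s: 8.98
tcp_pos: [0.4783, -0.1844, 0.0143]
ee_rot: [[0.989, 0.146, 0.014], [0.146, -0.989, -0.003], [0.013, 0.005, -1.0]]
wrist_force: [0.3, 0.3, 0.3]
gripper_width: 0.763
t 8.97 total shift [-0.03 -0.03 -0.12] turn [ 0.02  0.08 -0.04] min rows 1 grip 0.763 F [0.3 0.3 0.3]
```

```bash
python3 -m inch '[{"jaw":60,"x":-0.03,"y":-0.03,"z":-0.12,"ax":0.02,"ay":0.08,"az":-0.04},{"jaw":200,"x":0,"y":0,"z":0,"ax":0,"ay":0,"az":0},{"jaw":200,"x":0,"y":0,"z":0,"ax":0,"ay":0,"az":0},{"jaw":200,"x":0,"y":0,"z":0,"ax":0,"ay":0,"az":0},{"jaw":200,"x":0,"y":0,"z":0,"ax":0,"ay":0,"az":0}]'; python3 go.py .4765 -.186 .007 8
python3 -m inch '[{"jaw":200,"x":-0.1,"y":0,"z":0.7,"ax":0,"ay":0,"az":0},{"jaw":200,"x":-0.1,"y":0.1,"z":0.7,"ax":0,"ay":0,"az":0.2},{"jaw":200,"x":-0.1,"y":0.6,"z":0.6,"ax":0,"ay":0,"az":0.8},{"jaw":200,"x":0.1,"y":0.8,"z":0.2,"ax":0,"ay":0,"az":1},{"jaw":200,"x":0.3,"y":0.8,"z":0.1,"ax":0,"ay":0,"az":1},{"jaw":200,"x":0.3,"y":0.8,"z":0,"ax":0,"ay":0,"az":1},{"jaw":200,"x":0.3,"y":0.8,"z":0,"ax":0,"ay":0,"az":1},{"jaw":200,"x":0.2,"y":0.8,"z":0,"ax":0,"ay":0,"az":1},{"jaw":200,"x":0,"y":0.5,"z":0,"ax":0,"ay":0,"az":0.7}]'; python3 go.py .5231 .166 .12 80
```

```text
time_s: 9.6
tcp_pos: [0.4789, -0.1864, 0.0095]
ee_rot: [[0.99, 0.14, 0.005], [0.14, -0.99, 0.0], [0.005, 0.0, -1.0]]
wrist_force: [0.7, 1.2, -0.8]
gripper_width: 0.397
t 9.6 total shift [-0.04  0.01 -0.04] turn [-0.    0.03 -0.  ] min rows 1 grip 0.397 F [ 0.7  1.2 -0.8]
time_s: 10.72
tcp_pos: [0.5272, 0.1337, 0.148]
ee_rot: [[0.229, 0.973, -0.004], [0.973, -0.229, -0.001], [-0.002, -0.004, -1.0]]
wrist_force: [-0.7, -0.2, -2.7]
gripper_width: 0.387
t 10.72 total shift [-0.07  0.54 -0.47] turn [ 0.01 -0.02  0.32] min rows 1 grip 0.387 F [-0.7 -0.2 -2.7]
```

```bash
python3 -m inch '[{"jaw":200,"x":-0.07,"y":0.5,"z":-0.3,"ax":0,"ay":0,"az":0.3},{"jaw":200,"x":0,"y":0,"z":-0.3,"ax":0,"ay":0,"az":0},{"jaw":200,"x":0,"y":0,"z":-0.2,"ax":0,"ay":0,"az":0},{"jaw":200,"x":0,"y":0,"z":0,"ax":0,"ay":0,"az":0}]'; python3 go.py .5235 .165 .018 80
```

```text
time_s: 11.22
tcp_pos: [0.5208, 0.1664, 0.0965]
ee_rot: [[0.172, 0.985, -0.008], [0.985, -0.172, -0.002], [-0.004, -0.008, -1.0]]
wrist_force: [-0.9, -0.4, -1.9]
gripper_width: 0.392
t 11.22 total shift [ 0.05 -0.02 -1.31] turn [ 0.01 -0.05 -0.01] min rows 2 grip 0.392 F [-0.9 -0.4 -1.9]
```

```bash
python3 -m inch '[{"jaw":200,"x":0.02,"y":-0.02,"z":-0.5,"ax":0.01,"ay":-0.05,"az":0},{"jaw":200,"x":0,"y":0,"z":-0.4,"ax":0,"ay":0,"az":0},{"jaw":200,"x":0,"y":0,"z":0,"ax":0,"ay":0,"az":0}]'; python3 go.py .5235 .165 .018 80
```

```text
time_s: 11.6
tcp_pos: [0.5257, 0.1666, 0.0456]
ee_rot: [[0.173, 0.985, 0.009], [0.985, -0.173, 0.004], [0.006, 0.009, -1.0]]
wrist_force: [0.3, 0.5, -2.8]
gripper_width: 0.389
t 11.6 total shift [-0.04 -0.03 -0.46] turn [-0.03  0.05 -0.  ] min rows 1 grip 0.389 F [ 0.3  0.5 -2.8]
```

```bash
python3 -m inch '[{"jaw":200,"x":-0.05,"y":-0.05,"z":-0.4,"ax":-0.02,"ay":0.05,"az":0},{"jaw":200,"x":-0.03,"y":-0.03,"z":-0.12,"ax":0,"ay":0,"az":0},{"jaw":200,"x":-0.03,"y":0,"z":-0.07,"ax":-0.03,"ay":0.03,"az":0},{"jaw":200,"x":0,"y":0,"z":0,"ax":0,"ay":0,"az":0}]'; python3 go.py .5235 .165 .018 80
```

```text
time_s: 12.1
tcp_pos: [0.5278, 0.1657, 0.0259]
ee_rot: [[0.168, 0.986, 0.016], [0.986, -0.168, 0.004], [0.007, 0.015, -1.0]]
wrist_force: [0.1, 1.4, -2.5]
gripper_width: 0.389
t 12.1 total shift [-0.07 -0.01 -0.13] turn [-0.02  0.09 -0.03] min rows 1 grip 0.389 F [ 0.1  1.4 -2.5]
```

```bash
python3 -m inch '[{"jaw":200,"x":-0.07,"y":-0.01,"z":-0.13,"ax":-0.02,"ay":0.09,"az":-0.03},{"jaw":200,"x":0,"y":0,"z":-0.05,"ax":0,"ay":0,"az":0},{"jaw":130,"x":0,"y":0,"z":0,"ax":0,"ay":0,"az":0},{"jaw":130,"x":0,"y":0,"z":0,"ax":0,"ay":0,"az":0},{"jaw":130,"x":0,"y":0,"z":0,"ax":0,"ay":0,"az":0}]'; python3 go.py .5235 .165 .018 80
python3 -m inch '[{"jaw":130,"x":0,"y":0,"z":0.5,"ax":0,"ay":0,"az":0},{"jaw":130,"x":0,"y":0,"z":0.9,"ax":0,"ay":0,"az":0},{"jaw":60,"x":0,"y":-0.2,"z":0.9,"ax":0,"ay":0,"az":-0.3},{"jaw":60,"x":0.3,"y":-0.8,"z":0,"ax":0,"ay":0,"az":-1},{"jaw":60,"x":0.3,"y":-0.9,"z":0,"ax":0,"ay":0,"az":-1},{"jaw":60,"x":0.4,"y":-0.9,"z":0,"ax":0,"ay":0,"az":-1},{"jaw":60,"x":0.4,"y":-0.7,"z":0,"ax":0,"ay":0,"az":-1},{"jaw":60,"x":0.4,"y":-0.5,"z":0,"ax":0,"ay":0,"az":-1},{"jaw":60,"x":0.3,"y":-0.1,"z":0,"ax":0,"ay":0,"az":-1}]';python3 go.py .654 -.096 .12 8
python3 - <<'E'
from h import *
t=shot("top","t4"); s=shot("scene","s4")
E
```

```text
time_s: 12.72
tcp_pos: [0.5289, 0.1657, 0.0246]
ee_rot: [[0.171, 0.985, 0.01], [0.985, -0.171, 0.004], [0.005, 0.01, -1.0]]
wrist_force: [-0.6, 1.0, 0.3]
gripper_width: 0.484
t 12.72 total shift [-0.09 -0.01 -0.11] turn [-0.02  0.06 -0.01] min rows 1 grip 0.484 F [-0.6  1.   0.3]
time_s: 13.85
tcp_pos: [0.6565, -0.0887, 0.163]
ee_rot: [[0.965, 0.263, 0.003], [0.263, -0.965, -0.005], [0.001, 0.006, -1.0]]
wrist_force: [-0.3, -0.0, -0.3]
gripper_width: 0.765
t 13.85 total shift [-0.04 -0.12 -0.72] turn [ 0.03  0.01 -0.72] min rows 1 grip 0.765 F [-0.3 -0.  -0.3]
```

View pics/s4.png

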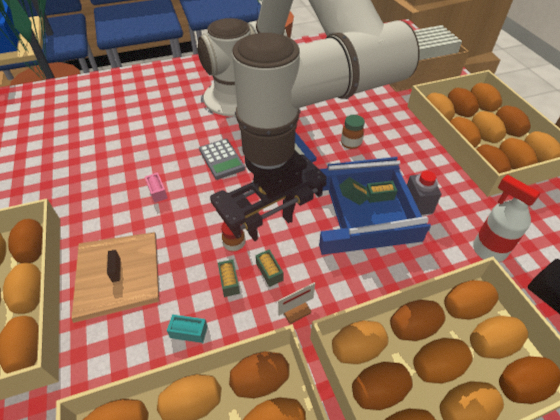

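```bash
python3 - <<'E'
from h import *
crop(cv2.imread("pics/s4.png"),310,150,140,110,5,"s4c"); crop(cv2.imread("pics/t4.png"),130,140,220,130,3,"t4c")
E
```

```text
(no output)
```

View pics/s4c.png

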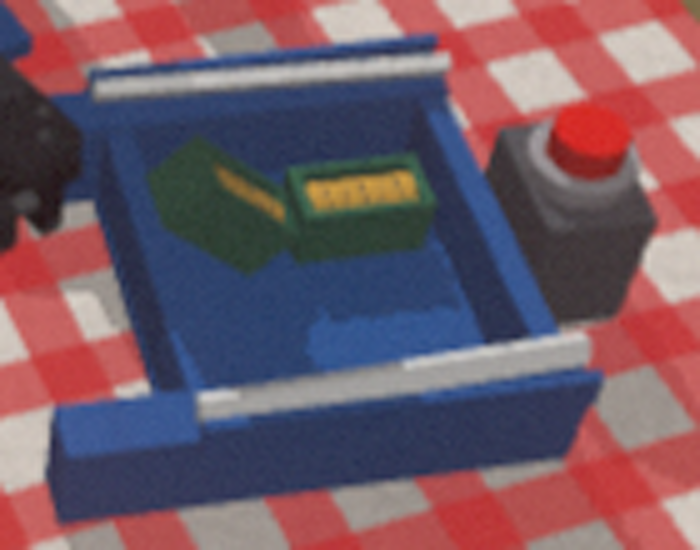

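View pics/t4c.png

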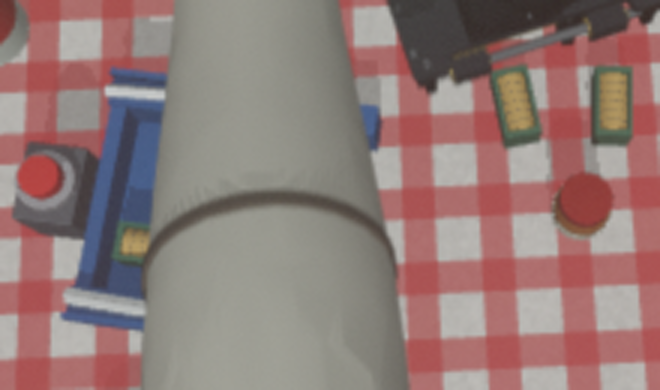

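Tube 2 didn't settle flat: in the crop it is rolled and yawed at (220,205). I'll move aside and look from both cameras before going on.

```bash
python3 -m inch '[{"jaw":60,"x":-0.4,"y":-0.9,"z":0.3,"ax":0,"ay":0,"az":0},{"jaw":60,"x":-0.4,"y":-0.9,"z":0.3,"ax":0,"ay":0,"az":0},{"jaw":60,"x":-0.4,"y":-0.9,"z":0,"ax":0,"ay":0,"az":0},{"jaw":60,"x":-0.4,"y":-0.9,"z":0,"ax":0,"ay":0,"az":0},{"jaw":60,"x":0,"y":0,"z":0,"ax":0,"ay":0,"az":0}]' >/dev/null; python3 - <<'E'
from h import *
t=shot("top","t5"); s=shot("scene","s5")
crop(s,320,150,120,100,6,"s5c"); crop(t,130,150,140,110,5,"t5c")
E
```

```text
(no output)
```

View pics/s5c.png

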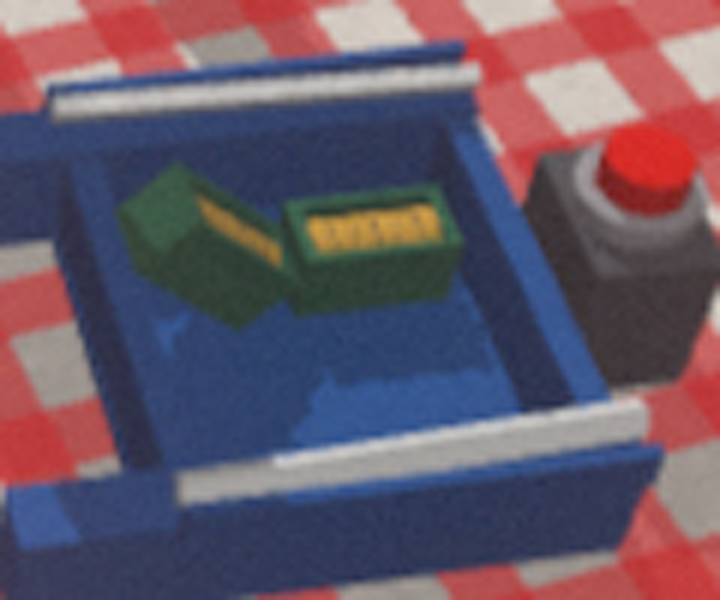

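View pics/t5c.png

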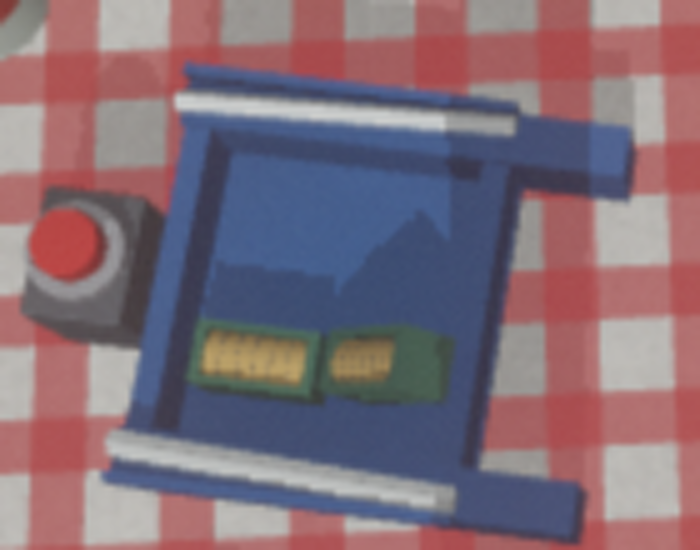

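```bash
python3 - <<'E'
from h import *
q=(.5667,.1949,np.radians(80.06))
def C(w): d=w[:2]-q[:2]; c,s=np.cos(q[2]),np.sin(q[2]); return (np.array([c*d[0]+s*d[1],-s*d[0]+c*d[1],w[2]])*1000).round(0)
S=lambda u:(np.array(u)+.5)/6-.5+[320,150]
T=lambda u:(np.array(u)+.5)/5-.5+[130,150]
print("low corner",C(ray("scene",S((240,325)),.006)))
print("end face ctr",C(tri(T((425,364)),S((152,215)))))
print("coin ctr",C(tri(T((362,360)),S((240,232)))))
print("end face up-right(-y side) corners", C(tri(T((452,333)),S((135,258)))),C(tri(T((402,327)),S((188,235)))))
print("tube1 coin ctr",C(tri(T((255,355)),S((374,230)))))
for z in(.04,.05,.06,.07,.08): print(z,C(ray("scene",S((180,163)),z)),C(ray("scene",S((120,210)),z)))
E
```

```text
low corner [-24.  19.   6.]
end face ctr [-64.  34.  62.]
coin ctr [-27.  33.  47.]
end face up-right(-y side) corners [-75.  15.  59.] [-52.  17.  67.]
tube1 coin ctr [33. 36. 36.]
0.04 [-37.  81.  40.] [-68.  59.  40.]
0.05 [-41.  72.  50.] [-72.  50.  50.]
0.06 [-45.  62.  60.] [-75.  41.  60.]
0.07 [-48.  53.  70.] [-78.  31.  70.]
0.08 [-52.  44.  80.] [-82.  22.  80.]
```

Tube 2 leans about 41° nose-down, with its tail on the open-end wall. It probably rotated in the pads when the grip slackened. I'll regrip it, move it to the empty far row, set its nose down and let it fall flat there.

```bash
python3 -m inch '[{"jaw":107,"x":0.1,"y":0.9,"z":0,"ax":0,"ay":0,"az":1},{"jaw":107,"x":0.1,"y":0.9,"z":0,"ax":0,"ay":0,"az":1},{"jaw":107,"x":0.1,"y":0.9,"z":0,"ax":0,"ay":0,"az":1},{"jaw":107,"x":0.1,"y":0.9,"z":0,"ax":0,"ay":0,"az":1},{"jaw":107,"x":0,"y":0.9,"z":0,"ax":0,"ay":0,"az":1},{"jaw":107,"x":0,"y":0.9,"z":0,"ax":0,"ay":0,"az":1},{"jaw":107,"x":0,"y":0.9,"z":0,"ax":0,"ay":0,"az":0.5}]' >/dev/null; python3 go.py .5257 .1635 .13 80
```

```text
t 15.55 total shift [-0.91  1.13 -1.08] turn [ 0.02  0.01 -0.51] min rows 2 grip 0.585 F [ 0.2 -0.5 -0.7]
```

```bash
python3 -m inch '[{"jaw":107,"x":-0.5,"y":0.6,"z":-0.3,"ax":0,"ay":0,"az":-0.3},{"jaw":107,"x":-0.4,"y":0.5,"z":-0.3,"ax":0,"ay":0,"az":-0.2},{"jaw":107,"x":0,"y":0,"z":0,"ax":0,"ay":0,"az":0}]' >/dev/null; python3 go.py .5257 .1635 .1 80;  python3 -m inch '[{"jaw":107,"x":0,"y":0,"z":0,"ax":0,"ay":0,"az":0}]' >/dev/null;python3 go.py .5257 .1635 .1 80
```

```text
t 15.93 total shift [ 0.05 -0.15 -0.96] turn [ 0.02  0.01 -0.11] min rows 1 grip 0.579 F [-0.6 -0.3  0.5]
t 16.05 total shift [ 0.06 -0.17 -0.96] turn [ 0.02  0.02 -0.13] min rows 1 grip 0.579 F [ 0.1 -0.7 -0.4]
```

```bash
python3 -m inch '[{"jaw":107,"x":0.05,"y":-0.17,"z":-0.5,"ax":0.02,"ay":0.02,"az":-0.12},{"jaw":107,"x":-0.03,"y":0,"z":-0.4,"ax":0,"ay":0,"az":0},{"jaw":107,"x":0,"y":0,"z":0,"ax":0,"ay":0,"az":0}]' >/dev/null; python3 go.py .5257 .1635 .1 80; python3 - <<'E'
from h import *
s=shot("scene"); crop(s,300,120,150,120,5,"s6")
E
```

```text
t 16.43 total shift [-0.01  0.   -0.08] turn [-0.02  0.03 -0.01] min rows 1 grip 0.581 F [0.1 0.1 0.8]
```

View pics/s6.png

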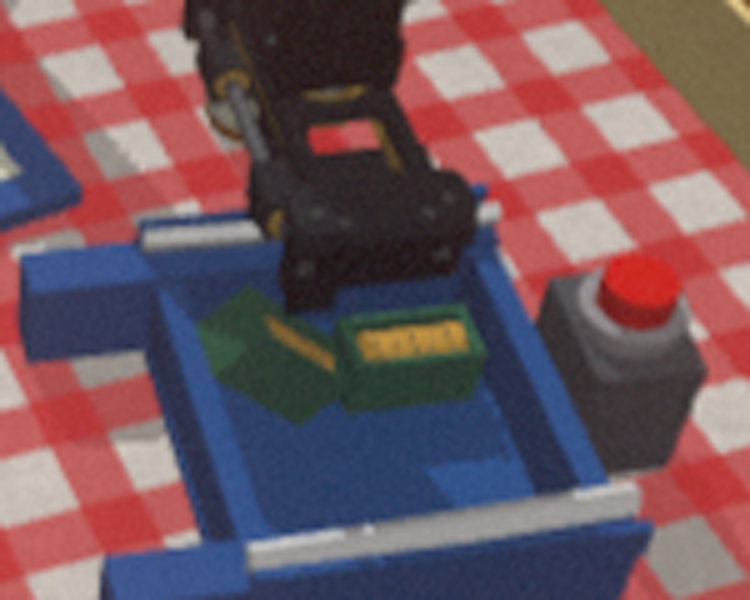

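The near finger hangs just camera-side of the tilted tube, lined up across it. I'll lower over it.

```bash
python3 -m inch '[{"jaw":107,"x":-0.02,"y":0,"z":-0.4,"ax":-0.02,"ay":0.03,"az":0},{"jaw":107,"x":-0.02,"y":0,"z":-0.4,"ax":0,"ay":0,"az":0},{"jaw":107,"x":-0.02,"y":0,"z":-0.3,"ax":0,"ay":0,"az":0},{"jaw":107,"x":0,"y":0,"z":-0.1,"ax":0,"ay":0,"az":0}]'; python3 go.py .5257 .1635 .022 80
```

```text
time_s: 16.98
tcp_pos: [0.5299, 0.1658, 0.0394]
ee_rot: [[0.171, 0.985, 0.015], [0.985, -0.171, 0.007], [0.01, 0.014, -1.0]]
wrist_force: [-0.4, 0.3, 0.3]
gripper_width: 0.578
t 16.98 total shift [-0.07 -0.04 -0.29] turn [-0.04  0.09 -0.02] min rows 1 grip 0.578 F [-0.4  0.3  0.3]
```

```bash
python3 -m inch '[{"jaw":107,"x":-0.08,"y":-0.04,"z":-0.25,"ax":-0.04,"ay":0.09,"az":-0.02},{"jaw":107,"x":-0.02,"y":0,"z":-0.07,"ax":0,"ay":0,"az":0},{"jaw":200,"x":0,"y":0,"z":0,"ax":0,"ay":0,"az":0},{"jaw":200,"x":0,"y":0,"z":0,"ax":0,"ay":0,"az":0},{"jaw":200,"x":0,"y":0,"z":0,"ax":0,"ay":0,"az":0}]'; python3 go.py .5257 .1635 .022 80;python3 -m inch '[{"jaw":200,"x":0,"y":0,"z":0.6,"ax":0,"ay":0,"az":0},{"jaw":200,"x":0.1,"y":0,"z":0.5,"ax":0,"ay":0,"az":0},{"jaw":200,"x":0.3,"y":0,"z":0,"ax":0,"ay":0,"az":0},{"jaw":200,"x":0,"y":0,"z":0,"ax":0,"ay":0,"az":0}]'; python3 - <<'E'
from h import *
s=shot("scene"); crop(s,300,120,150,120,5,"s7")
E
```

```text
time_s: 17.6
tcp_pos: [0.526, 0.1643, 0.0218]
ee_rot: [[0.174, 0.985, 0.004], [0.985, -0.174, 0.003], [0.003, 0.003, -1.0]]
wrist_force: [1.5, -0.1, -1.6]
gripper_width: 0.387
t 17.6 total shift [-0.01 -0.01  0.  ] turn [-0.02  0.02  0.  ] min rows 1 grip 0.387 F [ 1.5 -0.1 -1.6]
time_s: 18.1
tcp_pos: [0.5479, 0.1633, 0.0884]
ee_rot: [[0.175, 0.985, -0.002], [0.985, -0.175, 0.001], [0.001, -0.002, -1.0]]
wrist_force: [-0.2, -0.5, -3.7]
gripper_width: 0.386
```

View pics/s7.png

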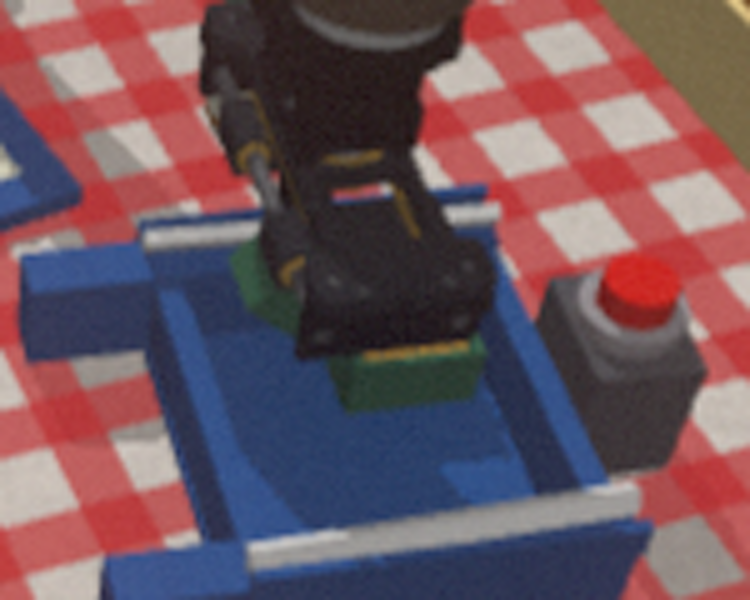

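Regripped and lifted clear. Now across to the empty row.

```bash
python3 go.py .6027 .1804 .085 80; python3 -m inch '[{"jaw":200,"x":0.5,"y":0.14,"z":0,"ax":0,"ay":0,"az":0},{"jaw":200,"x":0.45,"y":0.14,"z":0,"ax":0,"ay":0,"az":0},{"jaw":200,"x":0,"y":0,"z":-0.3,"ax":0,"ay":0,"az":0},{"jaw":200,"x":0,"y":0,"z":-0.3,"ax":0,"ay":0,"az":0},{"jaw":200,"x":0,"y":0,"z":0,"ax":0,"ay":0,"az":0}]'; python3 go.py .6027 .1804 .021 80
```

```text
t 18.15 total shift [ 0.93  0.29 -0.06] turn [-0.   -0.01  0.01] min rows 1 grip 0.39 F [ 0.3 -0.3 -2.3]
time_s: 18.77
tcp_pos: [0.5978, 0.1781, 0.0465]
ee_rot: [[0.176, 0.984, -0.015], [0.984, -0.176, -0.004], [-0.006, -0.014, -1.0]]
wrist_force: [-0.1, -0.8, -2.2]
gripper_width: 0.385
t 18.77 total shift [ 0.08  0.04 -0.42] turn [ 0.02 -0.09  0.01] min rows 1 grip 0.385 F [-0.1 -0.8 -2.2]
```

```bash
python3 -m inch '[{"jaw":200,"x":0.08,"y":0.04,"z":-0.35,"ax":0.02,"ay":-0.08,"az":0},{"jaw":200,"x":0,"y":0,"z":-0.15,"ax":0,"ay":0,"az":0},{"jaw":200,"x":0,"y":0,"z":-0.1,"ax":0,"ay":0,"az":0},{"jaw":200,"x":0,"y":0,"z":-0.1,"ax":0,"ay":0,"az":0}]'; python3 -m inch '[{"jaw":200,"x":0,"y":0,"z":-0.1,"ax":0,"ay":0,"az":0},{"jaw":200,"x":0,"y":0,"z":-0.1,"ax":0,"ay":0,"az":0}]'; python3 - <<'E'
from h import *
s=shot("scene"); crop(s,300,120,150,120,5,"s8")
E
```

```text
time_s: 19.27
tcp_pos: [0.6021, 0.1803, 0.0206]
ee_rot: [[0.168, 0.986, 0.002], [0.986, -0.168, -0.004], [-0.004, 0.003, -1.0]]
wrist_force: [-8.6, -2.0, 24.2]
gripper_width: 0.389
time_s: 19.52
tcp_pos: [0.6021, 0.1803, 0.0206]
ee_rot: [[0.164, 0.986, 0.006], [0.987, -0.164, -0.005], [-0.004, 0.007, -1.0]]
wrist_force: [-9.1, -0.9, 22.4]
gripper_width: 0.395
```

View pics/s8.png

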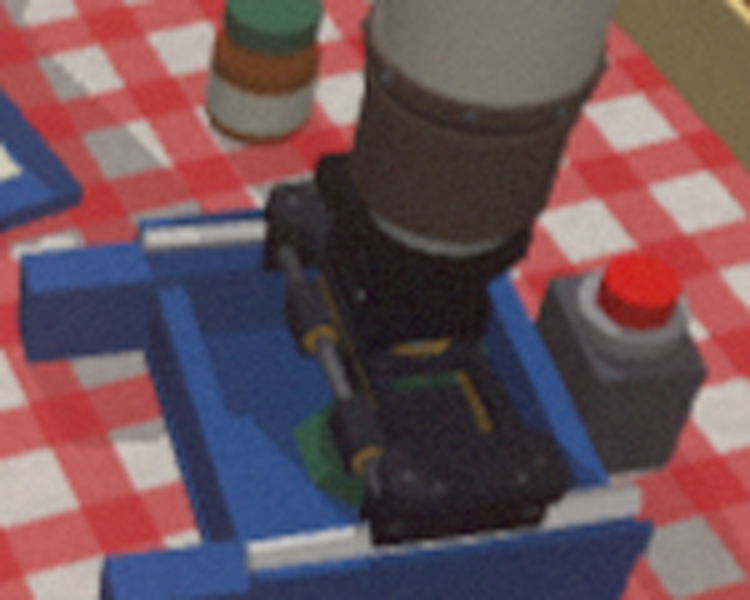

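```bash
python3 -m inch '[{"jaw":200,"x":0,"y":0,"z":0.03,"ax":0,"ay":0,"az":0},{"jaw":140,"x":0,"y":0,"z":0,"ax":0,"ay":0,"az":0},{"jaw":130,"x":0,"y":0,"z":0,"ax":0,"ay":0,"az":0},{"jaw":130,"x":0,"y":0,"z":0,"ax":0,"ay":0,"az":0},{"jaw":130,"x":0,"y":0,"z":0,"ax":0,"ay":0,"az":0}]'; python3 -m inch '[{"jaw":120,"x":0,"y":0,"z":0.5,"ax":0,"ay":0,"az":0},{"jaw":120,"x":0,"y":0,"z":0.9,"ax":0,"ay":0,"az":0},{"jaw":120,"x":0,"y":-0.7,"z":0.9,"ax":0,"ay":0,"az":0},{"jaw":120,"x":0,"y":-0.9,"z":0,"ax":0,"ay":0,"az":0},{"jaw":120,"x":0,"y":-0.9,"z":0,"ax":0,"ay":0,"az":0},{"jaw":120,"x":0,"y":-0.5,"z":0,"ax":0,"ay":0,"az":0},{"jaw":60,"x":0,"y":-0.5,"z":0,"ax":0,"ay":0,"az":0}]';  python3 - <<'E'
from h import *
s=shot("scene","s9"); crop(s,300,120,150,120,5,"s9c");shot("top","t9")
E
```

```text
time_s: 20.2
tcp_pos: [0.6019, 0.1805, 0.0249]
ee_rot: [[0.163, 0.987, 0.008], [0.987, -0.163, -0.004], [-0.002, 0.009, -1.0]]
wrist_force: [-0.0, 0.3, -0.8]
gripper_width: 0.49
time_s: 21.08
tcp_pos: [0.6013, -0.0308, 0.161]
ee_rot: [[0.158, 0.987, 0.007], [0.987, -0.158, -0.007], [-0.006, 0.008, -1.0]]
wrist_force: [-0.2, -0.0, 0.0]
gripper_width: 0.582
```

View pics/s9c.png

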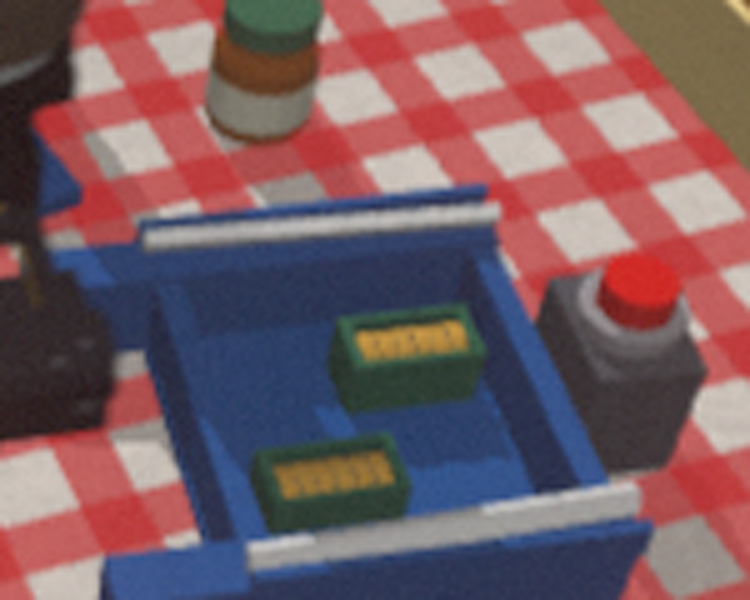

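View pics/t9.png

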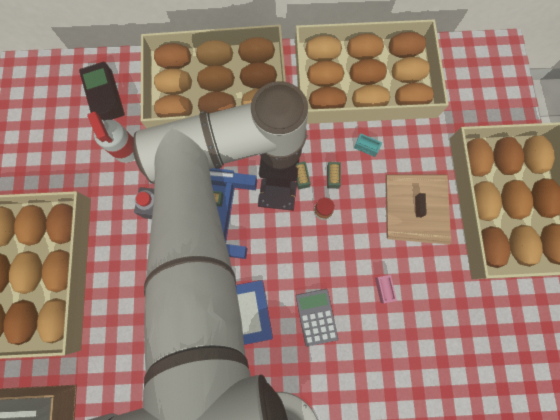

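Tube 2 now lies flat in the far row, at crop (333,480). I'll work out where it is and re-measure the remaining tubes.

```bash
python3 - <<'E'
from h import *
q=(.5667,.1949,np.radians(80.06))
def C(w): d=w[:2]-q[:2]; c,s=np.cos(q[2]),np.sin(q[2]); return (np.array([c*d[0]+s*d[1],-s*d[0]+c*d[1],w[2]])*1000).round(0)
for u in((335,477),(412,340)): print(C(ray("scene",(np.array(u)+.5)/5-.5+[300,120],.04)))
for u in((255,455),(268,532),(405,510),(410,455)): print(C(ray("scene",(np.array(u)+.5)/5-.5+[300,120],.04 if u[1]<460 else .006)))
E
python3 go.py .654 -.096 .12 8
```

```text
[-30. -45.  40.]
[32. 33. 40.]
[-63. -27.  40.]
[-58. -46.   6.]
[ 10. -44.   6.]
[  8. -38.  40.]
t 21.18 total shift [ 0.88 -1.07 -0.68] turn [ 0.06  0.   -7.27] min rows 8 grip 0.657 F [0.5 1.  0.5]
```

Tube 2's nose sits a little past mid-hold (x about +5 mm), which leaves its neighbour tight. I'll nudge it back with closed fingers.

```bash
python3 -m inch '[{"jaw":255,"x":0.03,"y":0.9,"z":0,"ax":0,"ay":0,"az":0},{"jaw":255,"x":0.03,"y":0.9,"z":0,"ax":0,"ay":0,"az":0},{"jaw":255,"x":0.03,"y":0.9,"z":0,"ax":0,"ay":0,"az":0},{"jaw":255,"x":0.03,"y":0.9,"z":0,"ax":0,"ay":0,"az":0},{"jaw":255,"x":0.03,"y":0.6,"z":0,"ax":0,"ay":0,"az":0},{"jaw":255,"x":0,"y":0,"z":0,"ax":0,"ay":0,"az":0},{"jaw":255,"x":0,"y":0,"z":0,"ax":0,"ay":0,"az":0}]'; python3 go.py .6093 .2178 .1 80
```

```text
time_s: 22.05
tcp_pos: [0.6081, 0.2303, 0.1582]
ee_rot: [[0.162, 0.987, 0.004], [0.987, -0.162, -0.009], [-0.008, 0.005, -1.0]]
wrist_force: [-0.8, 0.2, -0.2]
gripper_width: 0.048
t 22.05 total shift [ 0.02 -0.21 -0.97] turn [ 0.05  0.02 -0.07] min rows 1 grip 0.048 F [-0.8  0.2 -0.2]
```

```bash
python3 -m inch '[{"jaw":255,"x":0.02,"y":-0.2,"z":-0.5,"ax":0.05,"ay":0.02,"az":-0.07},{"jaw":255,"x":0,"y":0,"z":-0.6,"ax":0,"ay":0,"az":0},{"jaw":255,"x":-0.02,"y":0,"z":-0.6,"ax":0,"ay":0,"az":0},{"jaw":255,"x":-0.02,"y":0,"z":-0.4,"ax":0,"ay":0,"az":0},{"jaw":255,"x":0,"y":0,"z":0,"ax":0,"ay":0,"az":0}]'; python3 go.py .6048 .1923 .022 80
```

```text
time_s: 22.68
tcp_pos: [0.607, 0.2122, 0.0304]
ee_rot: [[0.181, 0.984, 0.002], [0.984, -0.181, 0.001], [0.001, 0.002, -1.0]]
wrist_force: [-0.1, -0.4, 0.3]
gripper_width: 0.009
t 22.68 total shift [-0.04 -0.33 -0.14] turn [-0.    0.01  0.04] min rows 1 grip 0.009 F [-0.1 -0.4  0.3]
```

```bash
python3 -m inch '[{"jaw":255,"x":-0.02,"y":-0.1,"z":-0.1,"ax":0,"ay":0,"az":0},{"jaw":255,"x":-0.02,"y":-0.12,"z":0,"ax":0,"ay":0,"az":0},{"jaw":255,"x":-0.02,"y":-0.12,"z":0,"ax":0,"ay":0,"az":0},{"jaw":255,"x":0,"y":0,"z":0,"ax":0,"ay":0,"az":0}]'; python3 go.py .6048 .1923 .022 80
```

```text
time_s: 23.18
tcp_pos: [0.6074, 0.1943, 0.029]
ee_rot: [[0.182, 0.983, 0.014], [0.983, -0.182, 0.011], [0.014, 0.012, -1.0]]
wrist_force: [-0.2, 0.7, 0.8]
gripper_width: 0.004
t 23.18 total shift [-0.04 -0.03 -0.12] turn [-0.06  0.08  0.05] min rows 1 grip 0.004 F [-0.2  0.7  0.8]
```

```bash
python3 -m inch '[{"jaw":255,"x":0,"y":-0.05,"z":0,"ax":0,"ay":0.1,"az":0},{"jaw":255,"x":0,"y":0.1,"z":0.8,"ax":0,"ay":0,"az":0},{"jaw":255,"x":0,"y":0,"z":0.9,"ax":0,"ay":0,"az":0},{"jaw":100,"x":0.1,"y":-0.5,"z":0.7,"ax":0,"ay":0,"az":-0.8},{"jaw":60,"x":0.2,"y":-0.9,"z":0,"ax":0,"ay":0,"az":-1},{"jaw":60,"x":0.2,"y":-0.9,"z":0,"ax":0,"ay":0,"az":-1},{"jaw":60,"x":0.2,"y":-0.9,"z":0,"ax":0,"ay":0,"az":-1},{"jaw":60,"x":0.2,"y":-0.8,"z":0,"ax":0,"ay":0,"az":-1},{"jaw":60,"x":0,"y":-0.2,"z":0,"ax":0,"ay":0,"az":-1},{"jaw":60,"x":0,"y":0,"z":0,"ax":0,"ay":0,"az":-1}]'; python3 go.py .654 -.096 .12 8; python3 - <<'E'
from h import *
s=shot("scene","s10"); t=shot("top","t10"); crop(s,190,190,240,110,3,"s10c")
E
```

```text
time_s: 24.42
tcp_pos: [0.6611, -0.0662, 0.1855]
ee_rot: [[0.987, 0.162, 0.017], [0.162, -0.987, 0.003], [0.017, -0.001, -1.0]]
wrist_force: [-0.3, -0.3, 0.7]
gripper_width: 0.706
t 24.43 total shift [-0.12 -0.5  -1.09] turn [-0.02  0.1  -0.13] min rows 2 grip 0.706 F [-0.3 -0.3  0.7]
```

View pics/s10.png

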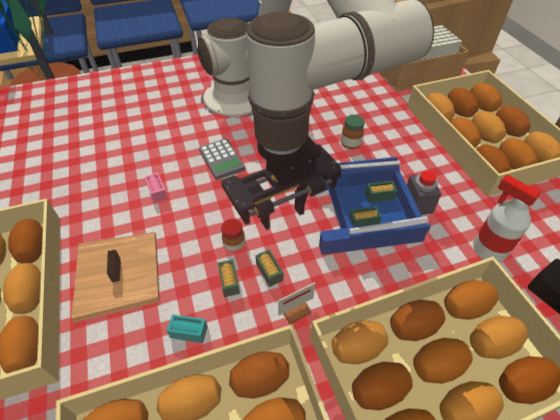

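View pics/t10.png

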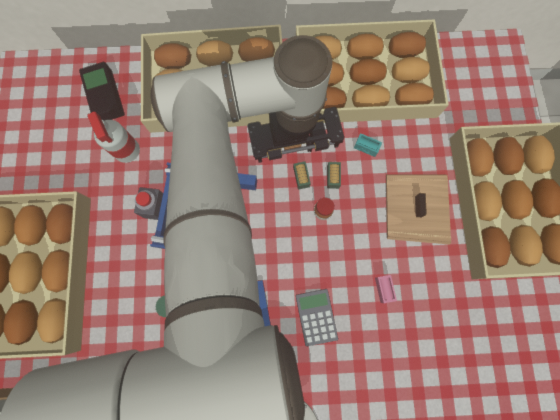

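Both tubes are flat in the hold, and the last two are unmoved at scene (229,276) and (269,267). I'll descend on the one at (269,267).

```bash
python3 -m inch '[{"jaw":60,"x":-0.12,"y":-0.5,"z":-0.6,"ax":-0.02,"ay":0.1,"az":-0.13},{"jaw":60,"x":0,"y":0,"z":-0.6,"ax":0,"ay":0,"az":0},{"jaw":60,"x":0,"y":0,"z":-0.4,"ax":0,"ay":0,"az":0},{"jaw":60,"x":0,"y":0,"z":0,"ax":0,"ay":0,"az":0}]'; python3 go.py .654 -.096 .007 8
```

```text
time_s: 25.02
tcp_pos: [0.6532, -0.0962, 0.0897]
ee_rot: [[0.987, 0.162, 0.001], [0.162, -0.987, -0.001], [0.001, 0.001, -1.0]]
wrist_force: [-0.4, 0.6, -0.3]
gripper_width: 0.765
t 25.02 total shift [ 0.01  0.   -1.38] turn [ 0.    0.   -0.13] min rows 2 grip 0.765 F [-0.4  0.6 -0.3]
```

```bash
python3 -m inch '[{"jaw":60,"x":-0.02,"y":-0.02,"z":-0.6,"ax":0,"ay":0,"az":-0.13},{"jaw":60,"x":-0.02,"y":0,"z":-0.5,"ax":0,"ay":0,"az":0},{"jaw":60,"x":-0.02,"y":0,"z":-0.25,"ax":0,"ay":0.03,"az":0},{"jaw":60,"x":0,"y":0,"z":-0.1,"ax":0,"ay":0,"az":0}]'; python3 go.py .654 -.096 .007 8
```

```text
time_s: 25.52
tcp_pos: [0.6545, -0.0969, 0.0081]
ee_rot: [[0.989, 0.149, 0.007], [0.149, -0.989, -0.002], [0.007, 0.003, -1.0]]
wrist_force: [0.1, 0.1, -0.1]
gripper_width: 0.759
t 25.52 total shift [-0.01  0.01 -0.02] turn [ 0.01  0.04 -0.06] min rows 1 grip 0.759 F [ 0.1  0.1 -0.1]
```

```bash
python3 -m inch '[{"jaw":200,"x":0,"y":0,"z":-0.02,"ax":0,"ay":0.04,"az":-0.06},{"jaw":200,"x":0,"y":0,"z":0,"ax":0,"ay":0,"az":0},{"jaw":200,"x":0,"y":0,"z":0,"ax":0,"ay":0,"az":0},{"jaw":200,"x":0,"y":0,"z":0,"ax":0,"ay":0,"az":0},{"jaw":200,"x":-0.03,"y":0,"z":0.6,"ax":0,"ay":0,"az":0},{"jaw":200,"x":-0.05,"y":0.1,"z":0.7,"ax":0,"ay":0,"az":0.3},{"jaw":200,"x":-0.1,"y":0.6,"z":0.6,"ax":0,"ay":0,"az":0.9},{"jaw":200,"x":-0.1,"y":0.8,"z":0.2,"ax":0,"ay":0,"az":1},{"jaw":200,"x":-0.1,"y":0.8,"z":0.1,"ax":0,"ay":0,"az":1},{"jaw":200,"x":-0.1,"y":0.8,"z":0.1,"ax":0,"ay":0,"az":1},{"jaw":200,"x":-0.1,"y":0.8,"z":0,"ax":0,"ay":0,"az":1},{"jaw":200,"x":-0.1,"y":0.7,"z":0,"ax":0,"ay":0,"az":1}]'; python3 go.py .6103 .224 .12 80
```

```text
time_s: 27.02
tcp_pos: [0.6085, 0.1837, 0.1474]
ee_rot: [[0.317, 0.948, -0.003], [0.948, -0.317, -0.003], [-0.004, -0.001, -1.0]]
wrist_force: [0.3, -0.3, -3.1]
gripper_width: 0.388
t 27.02 total shift [ 0.03  0.67 -0.46] turn [ 0.02 -0.01  0.85] min rows 1 grip 0.388 F [ 0.3 -0.3 -3.1]
```

```bash
python3 -m inch '[{"jaw":200,"x":0.02,"y":0.35,"z":0,"ax":0,"ay":0,"az":0.5},{"jaw":200,"x":0,"y":0.2,"z":-0.2,"ax":0,"ay":0,"az":0.2},{"jaw":200,"x":0,"y":0,"z":-0.4,"ax":0,"ay":0,"az":0},{"jaw":200,"x":0,"y":0,"z":0,"ax":0,"ay":0,"az":0}]'; python3 go.py .6103 .224 .018 80;  python3 - <<'E'
from h import *
s=shot("scene"); crop(s,300,120,150,120,5,"s11")
E
```

```text
time_s: 27.52
tcp_pos: [0.6061, 0.2198, 0.1065]
ee_rot: [[0.192, 0.981, -0.009], [0.981, -0.192, -0.006], [-0.007, -0.008, -1.0]]
wrist_force: [-0.1, -0.4, -2.9]
gripper_width: 0.388
t 27.52 total shift [ 0.07  0.07 -1.48] turn [ 0.03 -0.05  0.11] min rows 2 grip 0.388 F [-0.1 -0.4 -2.9]
```

View pics/s11.png

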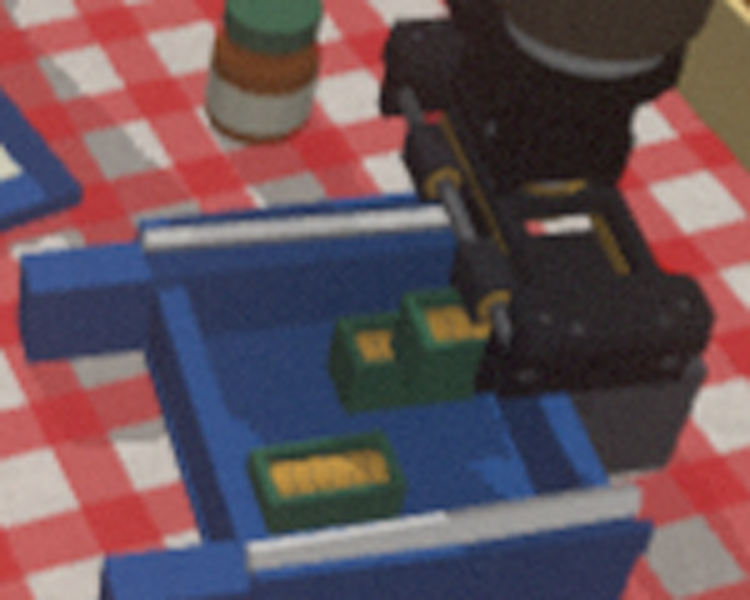

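```bash
python3 -m inch '[{"jaw":200,"x":0.08,"y":0.13,"z":-0.5,"ax":0.03,"ay":-0.05,"az":0.1},{"jaw":200,"x":0,"y":0,"z":-0.4,"ax":0,"ay":0,"az":0},{"jaw":200,"x":0,"y":0,"z":0,"ax":0,"ay":0,"az":0}]'; python3 go.py .611 .2275 .018 80
```

```text
time_s: 27.95
tcp_pos: [0.6147, 0.2272, 0.0563]
ee_rot: [[0.177, 0.984, 0.009], [0.984, -0.177, 0.003], [0.005, 0.008, -1.0]]
wrist_force: [0.2, -0.2, -1.4]
gripper_width: 0.391
t 27.95 total shift [-0.06  0.01 -0.64] turn [-0.02  0.05  0.02] min rows 1 grip 0.391 F [ 0.2 -0.2 -1.4]
```

```bash
python3 -m inch '[{"jaw":200,"x":-0.07,"y":0.01,"z":-0.4,"ax":-0.02,"ay":0.06,"az":0.02},{"jaw":200,"x":-0.03,"y":0,"z":-0.25,"ax":0,"ay":0.03,"az":0},{"jaw":200,"x":0,"y":0,"z":0,"ax":0,"ay":0,"az":0}]'; python3 go.py .611 .2275 .018 80
```

```text
time_s: 28.32
tcp_pos: [0.6099, 0.2279, 0.0175]
ee_rot: [[0.174, 0.985, -0.004], [0.985, -0.174, 0.001], [0.001, -0.004, -1.0]]
wrist_force: [-0.3, -0.9, -3.2]
gripper_width: 0.39
t 28.32 total shift [ 0.02 -0.01  0.01] turn [-0.01 -0.02  0.  ] min rows 1 grip 0.39 F [-0.3 -0.9 -3.2]
```

Lowered without contact force. I'll release it, then go to the last tube at world (.651,-.185).

```bash
python3 -m inch '[{"jaw":130,"x":0,"y":0,"z":-0.02,"ax":0,"ay":0,"az":0},{"jaw":130,"x":0,"y":0,"z":0,"ax":0,"ay":0,"az":0},{"jaw":130,"x":0,"y":0,"z":0,"ax":0,"ay":0,"az":0},{"jaw":130,"x":0,"y":0,"z":0.4,"ax":0,"ay":0,"az":0},{"jaw":130,"x":0,"y":0,"z":0.8,"ax":0,"ay":0,"az":0},{"jaw":130,"x":0,"y":-0.1,"z":0.9,"ax":0,"ay":0,"az":0}]'; python3 -m inch '[{"jaw":60,"x":0.1,"y":-0.8,"z":0.3,"ax":0,"ay":0,"az":-1},{"jaw":60,"x":0.1,"y":-0.95,"z":0,"ax":0,"ay":0,"az":-1},{"jaw":60,"x":0.1,"y":-0.95,"z":0,"ax":0,"ay":0,"az":-1},{"jaw":60,"x":0.1,"y":-0.95,"z":0,"ax":0,"ay":0,"az":-1},{"jaw":60,"x":0.1,"y":-0.95,"z":0,"ax":0,"ay":0,"az":-1},{"jaw":60,"x":0.1,"y":-0.95,"z":0,"ax":0,"ay":0,"az":-1},{"jaw":60,"x":0.1,"y":-0.95,"z":0,"ax":0,"ay":0,"az":-1},{"jaw":60,"x":0,"y":-0.3,"z":0,"ax":0,"ay":0,"az":-1},{"jaw":60,"x":0,"y":0,"z":0,"ax":0,"ay":0,"az":0}]'; python3 go.py .652 -.185 .12 -4.7;  python3 - <<'E'
from h import *
s=shot("scene","s12"); t=shot("top","t12")
E
```

```text
time_s: 29.08
tcp_pos: [0.6102, 0.222, 0.1449]
ee_rot: [[0.172, 0.985, -0.005], [0.985, -0.172, -0.001], [-0.002, -0.005, -1.0]]
wrist_force: [0.5, 0.5, 0.1]
gripper_width: 0.49
time_s: 30.2
tcp_pos: [0.6571, -0.1969, 0.1787]
ee_rot: [[0.999, -0.039, 0.022], [-0.039, -0.999, -0.012], [0.022, 0.012, -1.0]]
wrist_force: [-0.6, 0.7, 0.5]
gripper_width: 0.763
t 30.2 total shift [-0.09  0.2  -0.98] turn [ 0.07  0.12 -0.25] min rows 1 grip 0.763 F [-0.6  0.7  0.5]
```

View pics/s12.png

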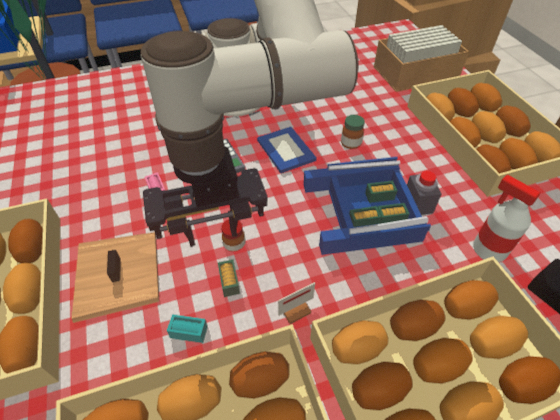

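Three tubes are flat in the hold. The last is unmoved at (229,277), so I'll descend on it.

```bash
python3 -m inch '[{"jaw":60,"x":-0.09,"y":0.2,"z":-0.6,"ax":0.07,"ay":0.12,"az":-0.25},{"jaw":60,"x":0,"y":0,"z":-0.6,"ax":0,"ay":0,"az":0},{"jaw":60,"x":0,"y":0,"z":-0.3,"ax":0,"ay":0,"az":0},{"jaw":60,"x":0,"y":0,"z":0,"ax":0,"ay":0,"az":0}]' >/dev/null; python3 go.py .652 -.185 .007 -4.7
```

```text
t 30.8 total shift [-0.02 -0.15 -1.37] turn [-0.    0.02 -0.1 ] min rows 2 grip 0.762 F [-0.7  0.3  0. ]
```

```bash
python3 -m inch '[{"jaw":60,"x":-0.03,"y":-0.15,"z":-0.6,"ax":0,"ay":0.02,"az":-0.1},{"jaw":60,"x":-0.02,"y":0,"z":-0.5,"ax":0,"ay":0,"az":0},{"jaw":60,"x":-0.02,"y":0,"z":-0.25,"ax":0,"ay":0.03,"az":0},{"jaw":60,"x":0,"y":0,"z":-0.08,"ax":0,"ay":0,"az":0}]'; python3 go.py .652 -.185 .007 -4.7
```

```text
time_s: 31.3
tcp_pos: [0.6539, -0.182, 0.0081]
ee_rot: [[0.997, -0.071, 0.007], [-0.071, -0.997, -0.002], [0.007, 0.001, -1.0]]
wrist_force: [-0.3, -0.1, -0.0]
gripper_width: 0.764
t 31.3 total shift [-0.03 -0.05 -0.02] turn [ 0.01  0.04 -0.06] min rows 1 grip 0.764 F [-0.3 -0.1 -0. ]
```

```bash
python3 -m inch '[{"jaw":60,"x":-0.03,"y":-0.05,"z":-0.02,"ax":0,"ay":0.04,"az":-0.06},{"jaw":200,"x":0,"y":0,"z":0,"ax":0,"ay":0,"az":0},{"jaw":200,"x":0,"y":0,"z":0,"ax":0,"ay":0,"az":0},{"jaw":200,"x":0,"y":0,"z":0,"ax":0,"ay":0,"az":0},{"jaw":200,"x":0,"y":0,"z":0,"ax":0,"ay":0,"az":0},{"jaw":200,"x":0.03,"y":0,"z":0.7,"ax":0,"ay":0,"az":0},{"jaw":200,"x":-0.02,"y":0,"z":0.8,"ax":0,"ay":0,"az":0.3},{"jaw":200,"x":-0.1,"y":0.5,"z":0.7,"ax":0,"ay":0,"az":0.9},{"jaw":200,"x":-0.3,"y":0.9,"z":0.1,"ax":0,"ay":0,"az":1},{"jaw":200,"x":-0.3,"y":0.9,"z":0.1,"ax":0,"ay":0,"az":1}]'; python3 go.py .5262 .1675 .14 80
```

```text
time_s: 32.55
tcp_pos: [0.6091, -0.0468, 0.1537]
ee_rot: [[0.884, 0.468, -0.001], [0.468, -0.884, -0.003], [-0.002, 0.002, -1.0]]
wrist_force: [0.0, 0.7, -2.3]
gripper_width: 0.39
t 32.55 total shift [-1.38  3.57 -0.23] turn [0.02 0.   5.21] min rows 6 grip 0.39 F [ 0.   0.7 -2.3]
```

```bash
python3 -m inch '[{"jaw":200,"x":-0.27,"y":0.7,"z":0,"ax":0,"ay":0,"az":1},{"jaw":200,"x":-0.27,"y":0.7,"z":0,"ax":0,"ay":0,"az":1},{"jaw":200,"x":-0.27,"y":0.7,"z":0,"ax":0,"ay":0,"az":1},{"jaw":200,"x":-0.27,"y":0.7,"z":0,"ax":0,"ay":0,"az":1},{"jaw":200,"x":-0.2,"y":0.5,"z":0,"ax":0,"ay":0,"az":0.9},{"jaw":200,"x":0,"y":0.2,"z":0,"ax":0,"ay":0,"az":0.2},{"jaw":200,"x":0,"y":0,"z":0,"ax":0,"ay":0,"az":0}]'; python3 go.py .5262 .1675 .1 80
```

```text
time_s: 33.42
tcp_pos: [0.5253, 0.1721, 0.1521]
ee_rot: [[0.16, 0.987, -0.003], [0.987, -0.16, -0.002], [-0.003, -0.002, -1.0]]
wrist_force: [0.6, 0.2, -2.6]
gripper_width: 0.391
t 33.42 total shift [ 0.02 -0.08 -0.87] turn [ 0.01 -0.02 -0.08] min rows 1 grip 0.391 F [ 0.6  0.2 -2.6]
```

```bash
python3 -m inch '[{"jaw":200,"x":0.02,"y":-0.08,"z":-0.4,"ax":0.01,"ay":-0.02,"az":-0.08},{"jaw":200,"x":0,"y":0,"z":-0.5,"ax":0,"ay":0,"az":0},{"jaw":200,"x":0,"y":0,"z":0,"ax":0,"ay":0,"az":0}]'; python3 go.py .5262 .1675 .018 80;  python3 - <<'E'
from h import *
s=shot("scene"); crop(s,300,120,150,120,5,"s13")
E
```

```text
time_s: 33.8
tcp_pos: [0.5275, 0.1643, 0.0971]
ee_rot: [[0.182, 0.983, 0.001], [0.983, -0.182, -0.001], [-0.001, 0.001, -1.0]]
wrist_force: [-0.4, -0.5, -1.1]
gripper_width: 0.392
t 33.8 total shift [-0.02  0.05 -1.32] turn [0.   0.   0.05] min rows 2 grip 0.392 F [-0.4 -0.5 -1.1]
```

View pics/s13.png

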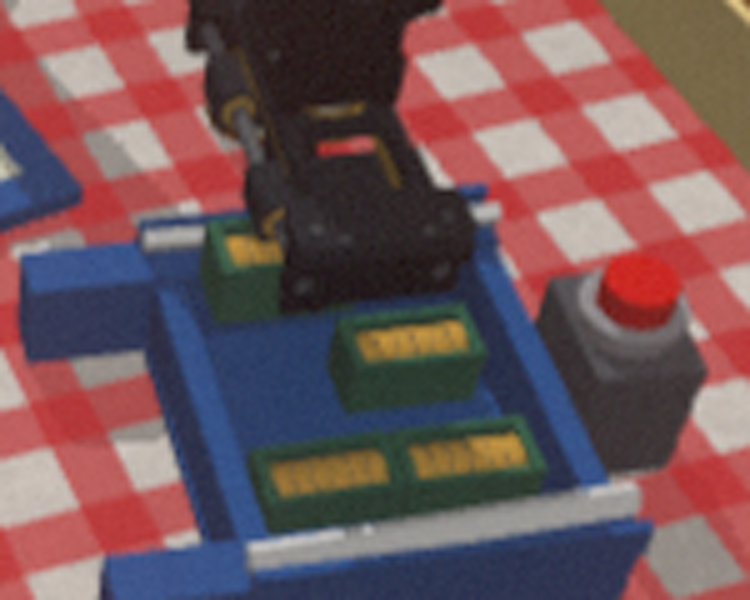

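The last tube is level above the open slot, and the other three lie flat. I'll lower it.

```bash
python3 -m inch '[{"jaw":200,"x":-0.03,"y":0.04,"z":-0.5,"ax":0,"ay":0,"az":0.05},{"jaw":200,"x":-0.02,"y":0,"z":-0.4,"ax":0,"ay":0,"az":0},{"jaw":200,"x":0,"y":0,"z":0,"ax":0,"ay":0,"az":0}]'; python3 go.py .5262 .1675 .018 80
```

```text
time_s: 34.22
tcp_pos: [0.5307, 0.168, 0.0488]
ee_rot: [[0.174, 0.985, 0.014], [0.985, -0.175, 0.005], [0.008, 0.013, -1.0]]
wrist_force: [-0.2, -0.1, -2.3]
gripper_width: 0.39
t 34.23 total shift [-0.08 -0.01 -0.51] turn [-0.03  0.08  0.01] min rows 1 grip 0.39 F [-0.2 -0.1 -2.3]
```

```bash
python3 -m inch '[{"jaw":200,"x":-0.09,"y":-0.01,"z":-0.3,"ax":-0.02,"ay":0.09,"az":0.01},{"jaw":200,"x":-0.04,"y":0,"z":-0.23,"ax":0,"ay":0.03,"az":0},{"jaw":200,"x":0,"y":0,"z":0,"ax":0,"ay":0,"az":0}]'; python3 go.py .5262 .1675 .018 80
```

```text
time_s: 34.6
tcp_pos: [0.5253, 0.1686, 0.0184]
ee_rot: [[0.173, 0.985, -0.002], [0.985, -0.173, 0.005], [0.005, -0.003, -1.0]]
wrist_force: [-0.4, 1.0, -2.8]
gripper_width: 0.385
t 34.6 total shift [ 0.02 -0.02 -0.01] turn [-0.03 -0.01 -0.  ] min rows 1 grip 0.385 F [-0.4  1.  -2.8]
```

Release, rise, and move towards the lid at world (.55,-.408).

```bash
python3 -m inch '[{"jaw":130,"x":0,"y":0,"z":-0.03,"ax":0,"ay":0,"az":0},{"jaw":130,"x":0,"y":0,"z":0,"ax":0,"ay":0,"az":0},{"jaw":130,"x":0,"y":0,"z":0,"ax":0,"ay":0,"az":0},{"jaw":130,"x":0,"y":0,"z":0.4,"ax":0,"ay":0,"az":0},{"jaw":130,"x":0,"y":0,"z":0.8,"ax":0,"ay":0,"az":0},{"jaw":130,"x":0,"y":-0.1,"z":0.9,"ax":0,"ay":0,"az":0}]'; python3 -m inch '[{"jaw":80,"x":0,"y":-0.8,"z":0.3,"ax":0,"ay":0,"az":-1},{"jaw":80,"x":0,"y":-0.95,"z":0.2,"ax":0,"ay":0,"az":-1},{"jaw":80,"x":0,"y":-0.95,"z":0.2,"ax":0,"ay":0,"az":-1},{"jaw":80,"x":0,"y":-0.95,"z":0,"ax":0,"ay":0,"az":-1},{"jaw":80,"x":0,"y":-0.95,"z":0,"ax":0,"ay":0,"az":-1},{"jaw":80,"x":0,"y":-0.95,"z":0,"ax":0,"ay":0,"az":-1},{"jaw":80,"x":0,"y":-0.95,"z":0,"ax":0,"ay":0,"az":-1},{"jaw":80,"x":0,"y":-0.8,"z":0,"ax":0,"ay":0,"az":-1},{"jaw":80,"x":0,"y":-0.6,"z":0,"ax":0,"ay":0,"az":-0.5},{"jaw":80,"x":0,"y":0,"z":0,"ax":0,"ay":0,"az":0}]'; python3 go.py .55 -.408 .14 -5.8;  python3 - <<'E'
from h import *
s=shot("scene","s14"); t=shot("top","t14")
crop(t,125,150,145,115,5,"t14c")
E
```

```text
time_s: 35.35
tcp_pos: [0.5229, 0.1606, 0.1433]
ee_rot: [[0.172, 0.985, -0.01], [0.985, -0.172, -0.001], [-0.003, -0.01, -1.0]]
wrist_force: [0.8, 0.6, -0.3]
gripper_width: 0.491
time_s: 36.6
tcp_pos: [0.5233, -0.3276, 0.1973]
ee_rot: [[0.991, -0.132, 0.013], [-0.132, -0.991, -0.006], [0.014, 0.004, -1.0]]
wrist_force: [-0.0, 0.6, 0.1]
gripper_width: 0.684
t 36.6 total shift [ 0.44 -1.34 -0.96] turn [0.03 0.08 0.18] min rows 2 grip 0.684 F [-0.   0.6  0.1]
```

View pics/s14.png

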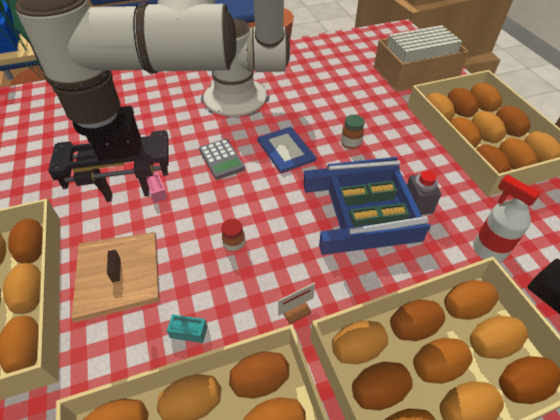

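View pics/t14c.png

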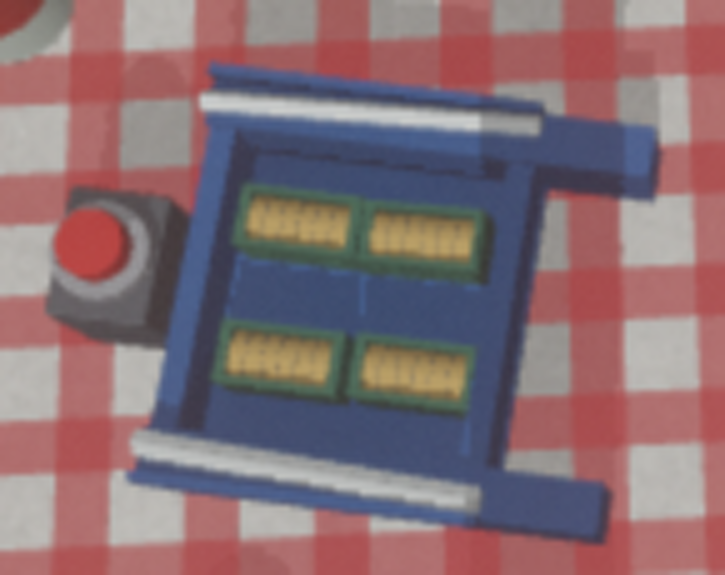

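All four tubes lie flat in the hold, nothing is left on the table but decoys, and the jar is upright at (232,235). I know from the arm where I released tubes 1, 3 and 4, so I'll use those positions to check the camera bias near the chest before the lid.

```bash
python3 - <<'E'
from h import *
for n in("top","scene"):
    im=cv2.imread(f"pics/{n[0]}14.png"); h=cv2.cvtColor(im,cv2.COLOR_BGR2HSV)
    m=cv2.inRange(h,(14,60,60),(32,255,255)); roi=np.zeros_like(m)
    if n=="top": roi[180:240,165:230]=255
    else: roi[175:225,335:412]=255
    m&=roi
    c,_=cv2.findContours(m,cv2.RETR_EXTERNAL,cv2.CHAIN_APPROX_NONE)
    for k in c:
        if cv2.contourArea(k)>25:
            r=cv2.minAreaRect(k); print(n,np.round(r[0],1),ray(n,r[0],.038)[:2].round(4))
print("arm: T1 .5383 .2385  T3 .5253 .1686  T4 .6099 .2279")
E
```

```text
top [207.1 224. ] [0.5241 0.1621]
top [180.2 221.1] [0.5352 0.2332]
top [208.9 196.9] [0.5974 0.1568]
top [184.  193.9] [0.6092 0.2236]
scene [365.4 213.9] [0.6007 0.1572]
scene [393.4 210.6] [0.6126 0.2237]
scene [353.5 191.4] [0.5272 0.1615]
scene [382.  187.7] [0.5384 0.2329]
arm: T1 .5383 .2385  T3 .5253 .1686  T4 .6099 .2279
```

```bash
python3 - <<'E'
from h import *
t=cv2.imread("pics/t14.png"); s=cv2.imread("pics/s14.png")
crop(t,380,100,180,190,3,"t14l"); crop(s,0,180,180,190,3,"s14l")
E
```

```text
(no output)
```

View pics/t14l.png

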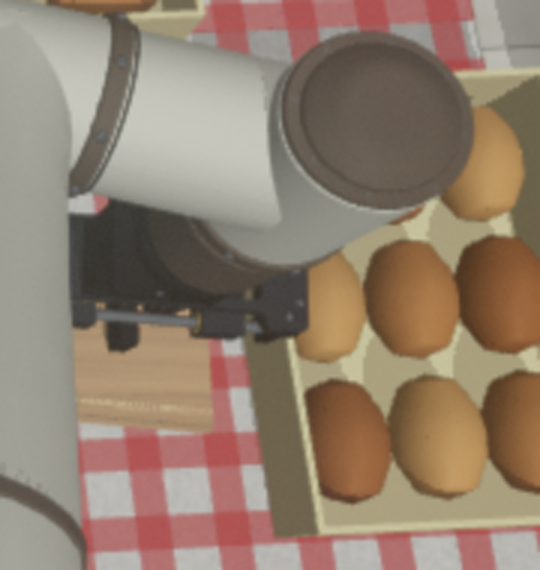

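View pics/s14l.png

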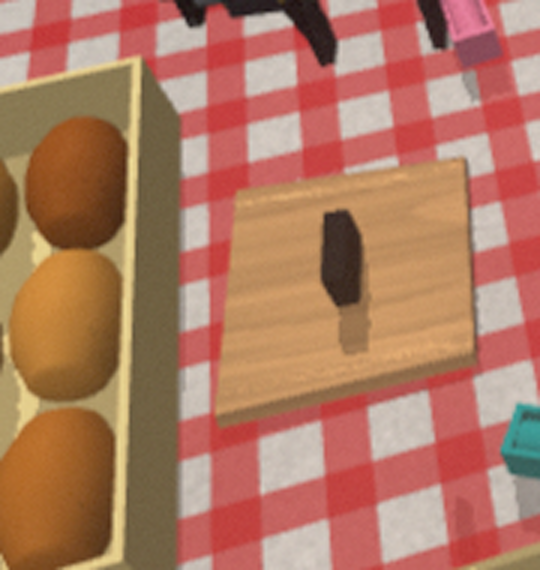

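```bash
python3 - <<'E'
from h import *
T=lambda u:(np.array(u)+.5)/3-.5+[380,100]; S=lambda u:(np.array(u)+.5)/3-.5+[0,180]
print("crate top corner",tri(T((320,530)),S((140,60))).round(3),"foot",tri(T((275,535)),S((180,115))).round(3))
for u in((180,115),(178,565)): print("foot line",ray("scene",S(u),0).round(3))
for u in ((133,62),(118,565)): print("top line",ray("scene",S(u),.07).round(3))
E
```

```text
crate top corner [ 0.353 -0.529  0.072] foot [ 0.352 -0.526  0.004]
foot line [ 0.349 -0.527  0.   ]
foot line [ 0.726 -0.526  0.   ]
top line [ 0.351 -0.534  0.07 ]
top line [ 0.75  -0.531  0.07 ]
```

The crate wall (72 mm high, at y = -0.526) stays clear of the gripper body. I'll go down on the handle.

```bash
python3 -m inch '[{"jaw":80,"x":0.22,"y":-0.67,"z":0,"ax":0.03,"ay":0.08,"az":0.15},{"jaw":80,"x":0.22,"y":-0.6,"z":-0.4,"ax":0,"ay":0,"az":0},{"jaw":80,"x":0,"y":0,"z":-0.5,"ax":0,"ay":0,"az":0},{"jaw":80,"x":0,"y":0,"z":0,"ax":0,"ay":0,"az":0}]'; python3 go.py .551 -.407 .1 -5.8
```

```text
time_s: 37.2
tcp_pos: [0.5522, -0.3979, 0.1445]
ee_rot: [[0.996, -0.092, 0.001], [-0.092, -0.996, 0.0], [0.001, -0.0, -1.0]]
wrist_force: [-1.0, 0.2, -0.1]
gripper_width: 0.684
t 37.2 total shift [-0.02 -0.15 -0.74] turn [-0.    0.01 -0.05] min rows 1 grip 0.684 F [-1.   0.2 -0.1]
```

```bash
python3 -m inch '[{"jaw":80,"x":-0.04,"y":-0.15,"z":-0.6,"ax":0,"ay":0,"az":-0.05},{"jaw":80,"x":-0.03,"y":0,"z":-0.6,"ax":0,"ay":0,"az":0},{"jaw":80,"x":-0.03,"y":0,"z":-0.3,"ax":0,"ay":0.03,"az":0},{"jaw":80,"x":0,"y":0,"z":0,"ax":0,"ay":0,"az":0}]'; python3 go.py .551 -.407 .02 -5.8;  python3 - <<'E'
from h import *
s=shot("scene"); crop(s,50,180,120,110,6,"s15")
E
```

```text
time_s: 37.7
tcp_pos: [0.551, -0.4047, 0.0608]
ee_rot: [[0.996, -0.091, 0.005], [-0.091, -0.996, -0.007], [0.006, 0.006, -1.0]]
wrist_force: [0.5, -0.1, -0.1]
gripper_width: 0.686
t 37.7 total shift [ 0.   -0.04 -0.68] turn [ 0.04  0.03 -0.06] min rows 1 grip 0.686 F [ 0.5 -0.1 -0.1]
```

View pics/s15.png

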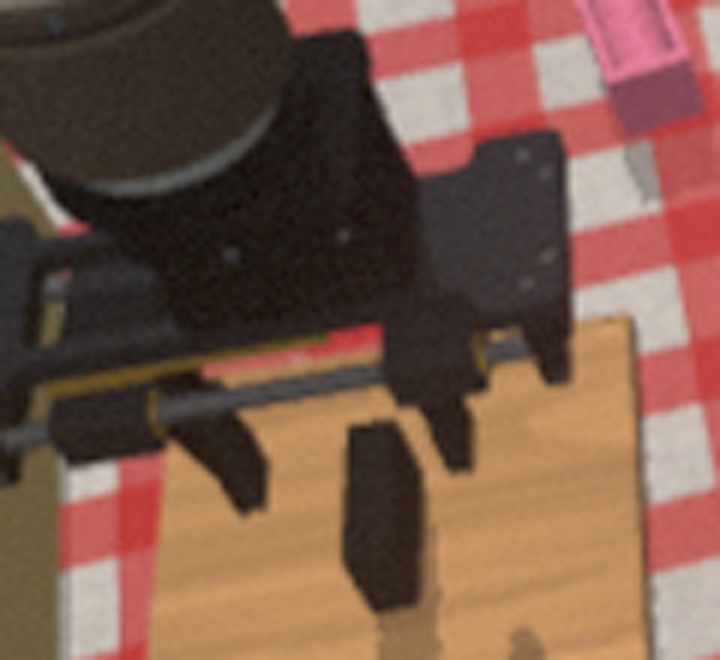

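The fingers straddle the handle: fingertips at crop (250,510) and (460,470), handle between them at about (380,430). I'll descend and close.

```bash
python3 -m inch '[{"jaw":80,"x":-0.02,"y":-0.02,"z":-0.45,"ax":0.04,"ay":0.05,"az":-0.05},{"jaw":80,"x":-0.02,"y":0,"z":-0.2,"ax":0,"ay":0,"az":0},{"jaw":80,"x":0,"y":0,"z":-0.05,"ax":0,"ay":0,"az":0},{"jaw":80,"x":0,"y":0,"z":0,"ax":0,"ay":0,"az":0}]'; python3 go.py .551 -.405 .018 -5.8
```

```text
time_s: 38.25
tcp_pos: [0.5516, -0.4072, 0.0217]
ee_rot: [[0.995, -0.099, 0.004], [-0.099, -0.995, -0.004], [0.004, 0.004, -1.0]]
wrist_force: [0.9, 0.2, 0.6]
gripper_width: 0.682
t 38.25 total shift [-0.01  0.04 -0.06] turn [ 0.02  0.02 -0.01] min rows 1 grip 0.682 F [0.9 0.2 0.6]
```

```bash
python3 -m inch '[{"jaw":80,"x":-0.01,"y":0.02,"z":-0.07,"ax":0.02,"ay":0.02,"az":0},{"jaw":255,"x":0,"y":0,"z":0,"ax":0,"ay":0,"az":0},{"jaw":255,"x":0,"y":0,"z":0,"ax":0,"ay":0,"az":0},{"jaw":255,"x":0,"y":0,"z":0,"ax":0,"ay":0,"az":0},{"jaw":255,"x":0,"y":0,"z":0,"ax":0,"ay":0,"az":0},{"jaw":255,"x":0,"y":0,"z":0,"ax":0,"ay":0,"az":0}]'; python3 go.py .551 -.405 .018 -5.8
python3 -m inch '[{"jaw":255,"x":0,"y":0.02,"z":0.3,"ax":0,"ay":0,"az":0},{"jaw":255,"x":0,"y":0,"z":0.6,"ax":0,"ay":0,"az":0},{"jaw":255,"x":0,"y":0.2,"z":0.6,"ax":0,"ay":0,"az":0},{"jaw":255,"x":0,"y":0.3,"z":0.3,"ax":0,"ay":0,"az":0},{"jaw":255,"x":0,"y":0,"z":0,"ax":0,"ay":0,"az":0},{"jaw":255,"x":0,"y":0,"z":0,"ax":0,"ay":0,"az":0}]'; python3 - <<'E'
from h import *
s=shot("scene","s16");t=shot("top","t16")
E
```

```text
time_s: 39.0
tcp_pos: [0.5518, -0.4064, 0.0188]
ee_rot: [[0.995, -0.099, 0.003], [-0.099, -0.995, -0.001], [0.003, 0.001, -1.0]]
wrist_force: [-0.6, 0.2, -0.5]
gripper_width: 0.201
t 39.0 total shift [-0.01  0.02 -0.01] turn [ 0.01  0.01 -0.01] min rows 1 grip 0.201 F [-0.6  0.2 -0.5]
time_s: 39.75
tcp_pos: [0.5479, -0.3707, 0.1274]
ee_rot: [[0.995, -0.1, -0.005], [-0.1, -0.995, 0.005], [-0.006, -0.005, -1.0]]
wrist_force: [0.2, 0.2, -3.8]
gripper_width: 0.206
```

View pics/s16.png

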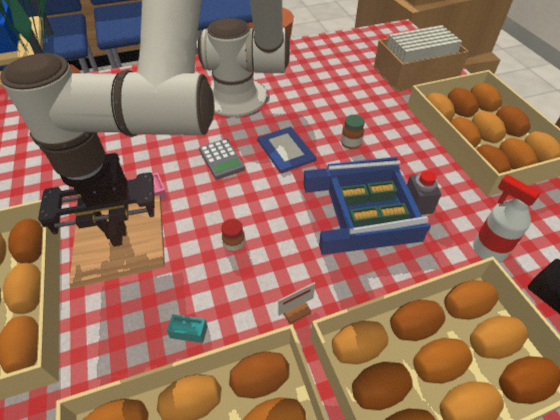

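View pics/t16.png

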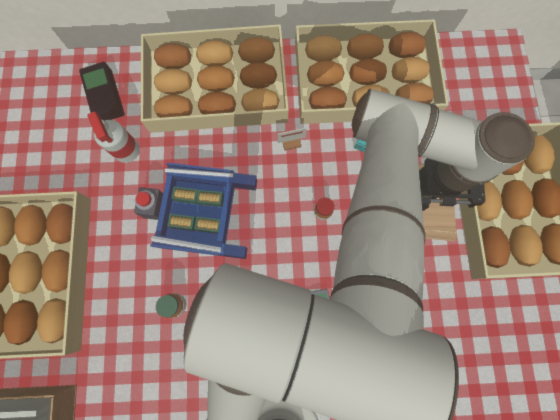

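The lid is held level (handle 18 mm between the pads), and the jar is still upright. I'll measure the ways' centre line from the aluminium rails in both views.

```bash
python3 - <<'E'
from h import *
for n in("top","scene"):
    im=cv2.imread(f"pics/{n[0]}14.png"); k=6
    x,y,w,hh=(148,160,95,95) if n=="top" else (320,152,115,95)
    b=cv2.resize(im[y:y+hh,x:x+w],None,fx=k,fy=k,interpolation=cv2.INTER_CUBIC); h=cv2.cvtColor(b,cv2.COLOR_BGR2HSV)
    m=cv2.inRange(h,(0,0,105),(180,45,255)); m=cv2.morphologyEx(m,cv2.MORPH_OPEN,np.ones((5,5)))
    c,_=cv2.findContours(m,cv2.RETR_EXTERNAL,cv2.CHAIN_APPROX_NONE)
    out=b.copy(); L=[]
    for q in c:
        r=cv2.minAreaRect(q); s=sorted(r[1])
        if s[1]>250 and s[0]<45:
            cv2.drawContours(out,[cv2.boxPoints(r).astype(int)],0,(0,255,255),1)
            vx,vy,cx,cy=cv2.fitLine(q,cv2.DIST_HUBER,0,.01,.01).ravel()
            P=q.reshape(-1,2); tt=(P-[cx,cy])@[vx,vy]
            e=[np.array([cx,cy])+np.array([vx,vy])*t for t in (tt.min(),tt.max())]
            W=[ray(n,(u+.5)/k-.5+[x,y],.062)[:2] for u in e]; W=sorted(W,key=lambda v:v[1])
            d=W[1]-W[0]; print(n,"rail",W[0].round(4),W[1].round(4),"yaw",np.degrees(np.arctan2(d[1],d[0])).round(2),"len",np.linalg.norm(d).round(3)); L.append(W)
    cv2.imwrite(f"pics/rail_{n}.png",out)
    if len(L)==2:
        o=(L[0][0]+L[1][0])/2; e=(L[0][1]+L[1][1])/2; d=e-o; print("  centreline open",o.round(4),"closed",e.round(4),"yaw",np.degrees(np.arctan2(d[1],d[0])).round(2))
E
```

```text
top rail [0.4511 0.1232] [0.4899 0.3023] yaw 77.78 len 0.183
top rail [0.6489 0.0884] [0.6716 0.2703] yaw 82.88 len 0.183
  centreline open [0.55   0.1058] closed [0.5807 0.2863] yaw 80.33
scene rail [0.4531 0.1235] [0.4916 0.3007] yaw 77.75 len 0.181
```

View pics/rail_top.png

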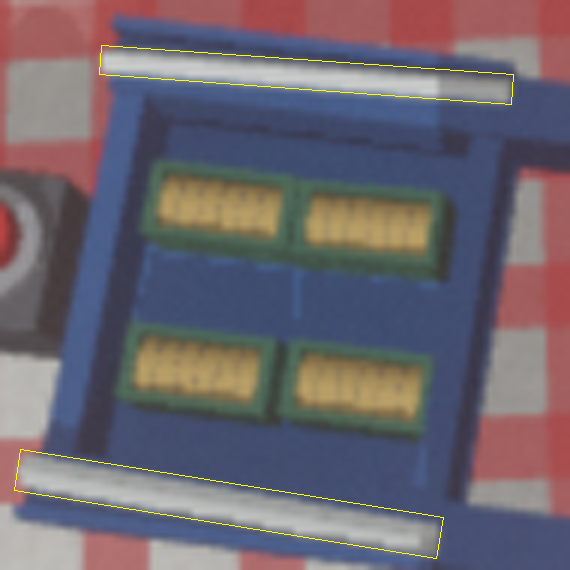

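```bash
python3 -m inch '[{"jaw":255,"x":-0.4,"y":0.3,"z":0.4,"ax":0,"ay":0,"az":0},{"jaw":255,"x":-0.6,"y":0.5,"z":0.2,"ax":0,"ay":0,"az":-0.1},{"jaw":255,"x":-0.6,"y":0.6,"z":0,"ax":0,"ay":0,"az":-0.1},{"jaw":255,"x":-0.4,"y":0.7,"z":0,"ax":0,"ay":0,"az":-0.1},{"jaw":255,"x":-0.1,"y":0.7,"z":0,"ax":0,"ay":0,"az":-0.1},{"jaw":255,"x":0,"y":0.7,"z":0,"ax":0,"ay":0,"az":0},{"jaw":255,"x":0,"y":0.7,"z":0,"ax":0,"ay":0,"az":0},{"jaw":255,"x":0,"y":0.6,"z":0,"ax":0,"ay":0,"az":0}]'; python3 go.py .535 .0 .12 -9.75
```

```text
time_s: 40.85
tcp_pos: [0.4138, -0.079, 0.1556]
ee_rot: [[0.983, -0.182, -0.017], [-0.182, -0.983, 0.009], [-0.019, -0.005, -1.0]]
wrist_force: [-0.0, -0.3, -3.6]
gripper_width: 0.202
t 40.85 total shift [ 2.02  1.32 -0.59] turn [-0.05 -0.1   0.07] min rows 3 grip 0.202 F [-0.  -0.3 -3.6]
```

```bash
python3 -m inch '[{"jaw":255,"x":0.4,"y":0.4,"z":0,"ax":0,"ay":-0.05,"az":0},{"jaw":255,"x":0.5,"y":0.35,"z":0,"ax":0,"ay":-0.05,"az":0.05},{"jaw":255,"x":0.5,"y":0.25,"z":-0.1,"ax":0,"ay":0,"az":0},{"jaw":255,"x":0.4,"y":0.1,"z":-0.2,"ax":0,"ay":0,"az":0},{"jaw":255,"x":0.1,"y":0,"z":0,"ax":0,"ay":0,"az":0},{"jaw":255,"x":0,"y":0,"z":0,"ax":0,"ay":0,"az":0}]'; python3 go.py .5361 .010 .09 -9.75
```

```text
time_s: 41.6
tcp_pos: [0.5286, -0.0098, 0.1339]
ee_rot: [[0.985, -0.171, -0.007], [-0.171, -0.985, 0.007], [-0.008, -0.006, -1.0]]
wrist_force: [0.1, -0.2, -3.7]
gripper_width: 0.204
t 41.6 total shift [ 0.13  0.33 -0.73] turn [-0.04 -0.04  0.01] min rows 1 grip 0.204 F [ 0.1 -0.2 -3.7]
```

```bash
python3 -m inch '[{"jaw":255,"x":0.12,"y":0.25,"z":-0.3,"ax":-0.04,"ay":-0.04,"az":0},{"jaw":255,"x":0,"y":0,"z":-0.25,"ax":0,"ay":0,"az":0},{"jaw":255,"x":0,"y":0,"z":0,"ax":0,"ay":0,"az":0},{"jaw":255,"x":0,"y":0,"z":0,"ax":0,"ay":0,"az":0}]'; python3 go.py .5361 .010 .09 -9.75; python3 - <<'E'
from h import *
s=shot("scene","s17");t=shot("top","t17"); crop(s,230,130,200,150,4,"s17c")
crop(t,140,140,200,150,4,"t17c")
E
```

```text
time_s: 42.1
tcp_pos: [0.5336, 0.0032, 0.1013]
ee_rot: [[0.985, -0.173, 0.0], [-0.173, -0.985, -0.001], [0.0, 0.001, -1.0]]
wrist_force: [-0.8, -0.1, -4.0]
gripper_width: 0.206
t 42.1 total shift [ 0.04  0.11 -0.19] turn [0.   0.   0.02] min rows 1 grip 0.206 F [-0.8 -0.1 -4. ]
```

View pics/s17c.png

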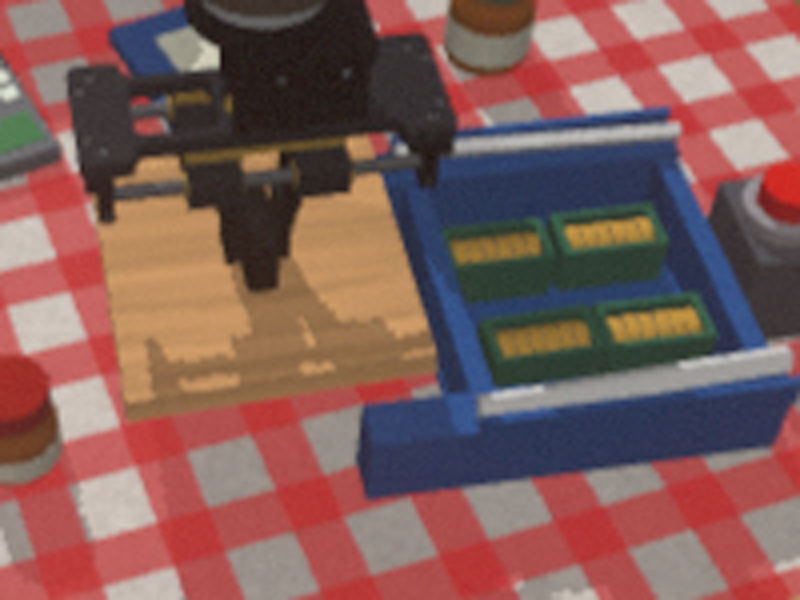

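View pics/t17c.png

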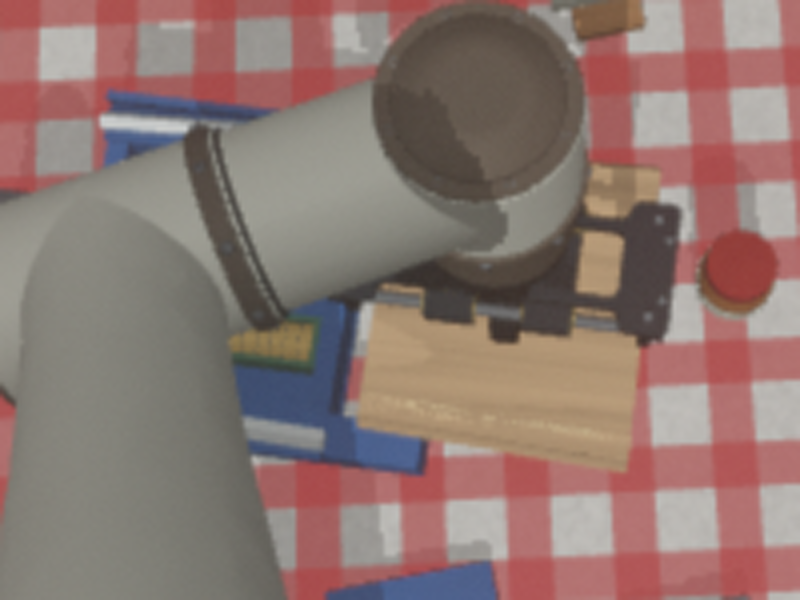

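```bash
python3 - <<'E'
from h import *
p=np.array([.5336,.0032]); a=np.radians(80.25); u=np.array([np.cos(a),np.sin(a)]); v=np.array([-u[1],u[0]])
T=lambda q:(np.array(q)+.5)/4-.5+[140,140]; S=lambda q:(np.array(q)+.5)/4-.5+[230,130]
f=lambda w:(np.array([(w[:2]-p)@u,(w[:2]-p)@v])*1000).round(1)
for n,q,z in(("top",(660,168),.0825),("top",(628,470),.0825),("top",(357,428),.0825),("scene",(128,417),.0825),("scene",(438,375),.0825),("scene",(127,403),.0945),("scene",(436,358),.0945)):
    print(n,q,f(ray(n,(T if n=="top" else S)(q),z)))
E
```

```text
top (660, 168) [-86.5 -96.8]
top (628, 470) [-87.7  98.7]
top (357, 428) [82.3 93.3]
scene (128, 417) [-84.4 -92.8]
scene (438, 375) [ 82.8 -91. ]
scene (127, 403) [-84.4 -92.7]
scene (436, 358) [ 81.  -88.7]
```

The lid is centred on the tool within about 1 mm and parallel to the chest. I'll move to just before the rails and lower to just above ledge height.

```bash
python3 go.py .5351 .0137 .076 -9.75; python3 -m inch '[{"jaw":255,"x":0.03,"y":0.17,"z":-0.2,"ax":0,"ay":0,"az":0.02},{"jaw":255,"x":0,"y":0,"z":-0.15,"ax":0,"ay":0,"az":0},{"jaw":255,"x":0,"y":0,"z":0,"ax":0,"ay":0,"az":0}]'; python3 go.py .5351 .0137 .076 -9.75
```

```text
t 42.2 total shift [ 0.03  0.17 -0.42] turn [ 0.   -0.    0.02] min rows 1 grip 0.207 F [-0.5  0.6 -3.9]
time_s: 42.58
tcp_pos: [0.5357, 0.0142, 0.0795]
ee_rot: [[0.985, -0.17, 0.001], [-0.17, -0.985, 0.0], [0.001, -0.0, -1.0]]
wrist_force: [0.8, -0.1, -4.0]
gripper_width: 0.203
t 42.58 total shift [-0.01 -0.01 -0.06] turn [-0.    0.01  0.  ] min rows 1 grip 0.203 F [ 0.8 -0.1 -4. ]
```

```bash
python3 -m inch '[{"jaw":255,"x":-0.01,"y":0,"z":-0.1,"ax":0,"ay":0.01,"az":0},{"jaw":255,"x":0,"y":0,"z":0,"ax":0,"ay":0,"az":0},{"jaw":255,"x":0,"y":0,"z":0,"ax":0,"ay":0,"az":0}]'; python3 go.py .5351 .0137 .0725 -9.75
```

```text
time_s: 42.95
tcp_pos: [0.5353, 0.0142, 0.073]
ee_rot: [[0.986, -0.169, -0.001], [-0.169, -0.986, -0.0], [-0.001, 0.0, -1.0]]
wrist_force: [-0.4, 0.0, -4.0]
gripper_width: 0.198
t 42.95 total shift [-0.   -0.01 -0.01] turn [ 0. -0.  0.] min rows 1 grip 0.198 F [-0.4  0.  -4. ]
```

Underside about 2 mm above the ledges and aligned. I'll slide in by small steps along (0.169, 0.986).

```bash
python3 -m inch '[{"jaw":255,"x":0.03,"y":0.19,"z":0,"ax":0,"ay":0,"az":0},{"jaw":255,"x":0.03,"y":0.19,"z":0,"ax":0,"ay":0,"az":0},{"jaw":255,"x":0.03,"y":0.19,"z":0,"ax":0,"ay":0,"az":0},{"jaw":255,"x":0,"y":0,"z":0,"ax":0,"ay":0,"az":0}]'; python3 go.py .5427 .058 .0725 -9.75; python3 - <<'E'
from h import *
s=shot("scene","s18"); crop(s,250,130,200,150,4,"s18c")
E
```

```text
time_s: 43.45
tcp_pos: [0.5418, 0.0515, 0.0737]
ee_rot: [[0.986, -0.169, 0.001], [-0.169, -0.986, 0.0], [0.001, -0.001, -1.0]]
wrist_force: [0.5, -0.2, -3.2]
gripper_width: 0.206
t 43.45 total shift [ 0.02  0.11 -0.02] turn [-0.    0.01 -0.  ] min rows 1 grip 0.206 F [ 0.5 -0.2 -3.2]
```

View pics/s18c.png

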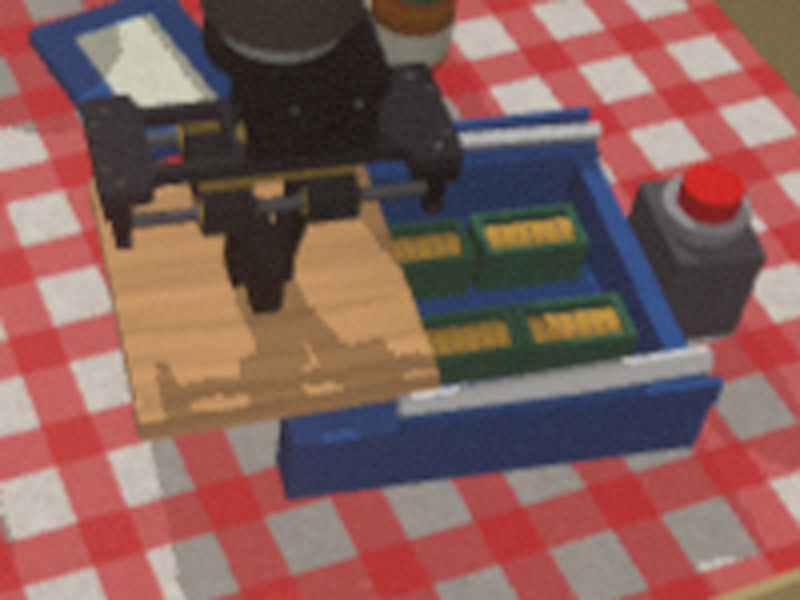

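The front corner is just inside the rail at crop (438,383). I'll lower until the lid rests on the ledges.

```bash
python3 -m inch '[{"jaw":255,"x":0,"y":0,"z":-0.035,"ax":0,"ay":0.01,"az":0},{"jaw":255,"x":0,"y":0,"z":0,"ax":0,"ay":0,"az":0}]';python3 -m inch '[{"jaw":255,"x":0,"y":0,"z":-0.025,"ax":0,"ay":0,"az":0},{"jaw":255,"x":0,"y":0,"z":0,"ax":0,"ay":0,"az":0}]'
```

```text
time_s: 43.75
tcp_pos: [0.5412, 0.0509, 0.0713]
ee_rot: [[0.986, -0.169, -0.002], [-0.169, -0.986, 0.0], [-0.002, 0.0, -1.0]]
wrist_force: [-0.6, 0.2, -5.0]
gripper_width: 0.205
time_s: 44.0
tcp_pos: [0.5416, 0.0507, 0.0711]
ee_rot: [[0.986, -0.169, -0.0], [-0.169, -0.986, 0.0], [-0.0, -0.0, -1.0]]
wrist_force: [1.3, 0.5, -3.5]
gripper_width: 0.203
```

```bash
python3 -m inch '[{"jaw":255,"x":0.033,"y":0.19,"z":-0.01,"ax":0,"ay":0,"az":0},{"jaw":255,"x":0.033,"y":0.19,"z":-0.01,"ax":0,"ay":0,"az":0},{"jaw":255,"x":0.033,"y":0.19,"z":-0.01,"ax":0,"ay":0,"az":0},{"jaw":255,"x":0,"y":0,"z":0,"ax":0,"ay":0,"az":0}]'; python3 go.py .5546 .127 .0715 -9.75
```

```text
time_s: 44.5
tcp_pos: [0.5495, 0.0867, 0.0708]
ee_rot: [[0.986, -0.169, 0.003], [-0.169, -0.986, -0.0], [0.003, -0.0, -1.0]]
wrist_force: [0.8, 0.9, -1.9]
gripper_width: 0.207
t 44.5 total shift [0.08 0.67 0.01] turn [ 0.    0.02 -0.  ] min rows 1 grip 0.207 F [ 0.8  0.9 -1.9]
```

```bash
python3 -m inch '[{"jaw":255,"x":0,"y":0.19,"z":0,"ax":0,"ay":0.02,"az":0},{"jaw":255,"x":0.02,"y":0.19,"z":0,"ax":0,"ay":0.01,"az":0},{"jaw":255,"x":0.02,"y":0.19,"z":0,"ax":0,"ay":0,"az":0},{"jaw":255,"x":0,"y":0,"z":0,"ax":0,"ay":0,"az":0}]'; python3 go.py .5546 .127 .0715 -9.75
```

```text
time_s: 45.0
tcp_pos: [0.5527, 0.1242, 0.0708]
ee_rot: [[0.986, -0.169, -0.001], [-0.169, -0.986, 0.001], [-0.001, -0.001, -1.0]]
wrist_force: [-0.1, 1.1, 0.6]
gripper_width: 0.205
t 45.0 total shift [0.03 0.05 0.01] turn [-0.   -0.01 -0.  ] min rows 1 grip 0.205 F [-0.1  1.1  0.6]
```

```bash
python3 -m inch '[{"jaw":255,"x":0.05,"y":0.19,"z":0,"ax":0,"ay":0,"az":0},{"jaw":255,"x":0.035,"y":0.19,"z":0,"ax":0,"ay":0,"az":0},{"jaw":255,"x":0,"y":0,"z":0,"ax":0,"ay":0,"az":0}]'; python3 go.py .5664 .196 .0715 -9.75;python3 - <<'E'
from h import *
s=shot("scene","s19"); crop(s,270,130,180,130,4,"s19c")
E
```

```text
time_s: 45.38
tcp_pos: [0.558, 0.1486, 0.0708]
ee_rot: [[0.986, -0.169, -0.001], [-0.169, -0.986, 0.001], [-0.001, -0.001, -1.0]]
wrist_force: [0.1, 0.7, 0.1]
gripper_width: 0.209
t 45.38 total shift [0.14 0.79 0.01] turn [-0.01 -0.01 -0.  ] min rows 1 grip 0.209 F [0.1 0.7 0.1]
```

View pics/s19c.png

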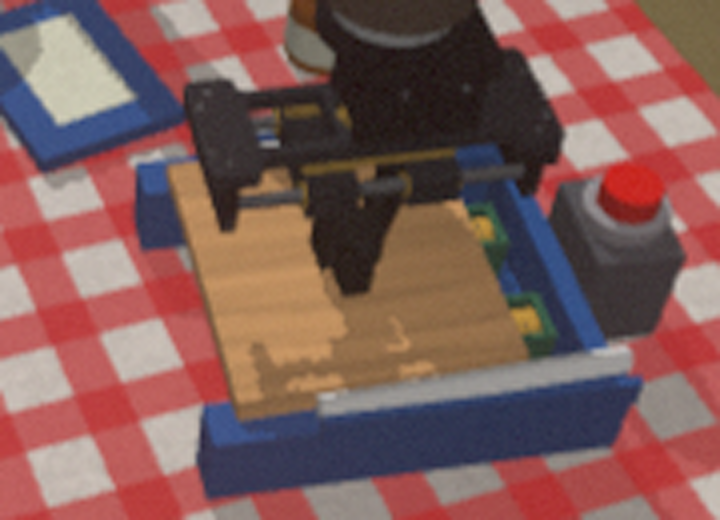

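The lid is running in under the rail, flat and with no side force. Next 30 mm.

```bash
python3 -m inch '[{"jaw":255,"x":0.033,"y":0.19,"z":0,"ax":0,"ay":0,"az":0},{"jaw":255,"x":0.033,"y":0.19,"z":0,"ax":0,"ay":0,"az":0},{"jaw":255,"x":0,"y":0,"z":0,"ax":0,"ay":0,"az":0}]'; python3 go.py .5664 .196 .0715 -9.75
```

```text
time_s: 45.8
tcp_pos: [0.5626, 0.1719, 0.0708]
ee_rot: [[0.986, -0.169, -0.001], [-0.169, -0.986, 0.0], [-0.001, -0.0, -1.0]]
wrist_force: [-0.3, 1.7, 0.6]
gripper_width: 0.201
t 45.8 total shift [0.06 0.4  0.01] turn [-0. -0. -0.] min rows 1 grip 0.201 F [-0.3  1.7  0.6]
```

At s≈-24 mm with no binding. I'll release, go behind the handle and push with closed fingers so the lid centres itself.

```bash
python3 -m inch '[{"jaw":130,"x":0,"y":0,"z":0,"ax":0,"ay":0,"az":0},{"jaw":130,"x":0,"y":0,"z":0,"ax":0,"ay":0,"az":0},{"jaw":130,"x":0,"y":0,"z":0,"ax":0,"ay":0,"az":0},{"jaw":130,"x":0,"y":0,"z":0.4,"ax":0,"ay":0,"az":0},{"jaw":130,"x":0,"y":0,"z":0.6,"ax":0,"ay":0,"az":0},{"jaw":255,"x":-0.08,"y":-0.5,"z":0.1,"ax":0,"ay":0,"az":0},{"jaw":255,"x":-0.05,"y":-0.3,"z":0,"ax":0,"ay":0,"az":0},{"jaw":255,"x":0,"y":0,"z":0,"ax":0,"ay":0,"az":0},{"jaw":255,"x":0,"y":0,"z":0,"ax":0,"ay":0,"az":0},{"jaw":255,"x":0,"y":0,"z":0,"ax":0,"ay":0,"az":0}]'; python3 go.py .5560 .1356 .075 -9.75
```

```text
time_s: 47.05
tcp_pos: [0.5531, 0.1231, 0.1363]
ee_rot: [[0.986, -0.169, -0.004], [-0.169, -0.986, -0.0], [-0.004, 0.001, -1.0]]
wrist_force: [0.4, 0.1, 0.9]
gripper_width: 0.036
t 47.05 total shift [ 0.05  0.21 -1.02] turn [ 0.   -0.02 -0.  ] min rows 2 grip 0.036 F [0.4 0.1 0.9]
```

```bash
python3 -m inch '[{"jaw":255,"x":0.01,"y":0,"z":-0.5,"ax":0,"ay":0,"az":0},{"jaw":255,"x":0,"y":0,"z":-0.45,"ax":0,"ay":0,"az":0},{"jaw":255,"x":0,"y":0,"z":0,"ax":0,"ay":0,"az":0},{"jaw":255,"x":0,"y":0,"z":0,"ax":0,"ay":0,"az":0}]'; python3 go.py .5583 .148 .074 -9.75;python3 - <<'E'
from h import *
s=shot("scene","s20"); crop(s,270,130,180,130,4,"s20c")
E
```

```text
time_s: 47.55
tcp_pos: [0.5551, 0.1255, 0.0783]
ee_rot: [[0.986, -0.166, -0.002], [-0.166, -0.986, -0.0], [-0.002, 0.0, -1.0]]
wrist_force: [0.4, -0.0, -0.1]
gripper_width: 0.009
t 47.55 total shift [ 0.05  0.38 -0.07] turn [ 0.   -0.01 -0.02] min rows 1 grip 0.009 F [ 0.4 -0.  -0.1]
```

View pics/s20c.png

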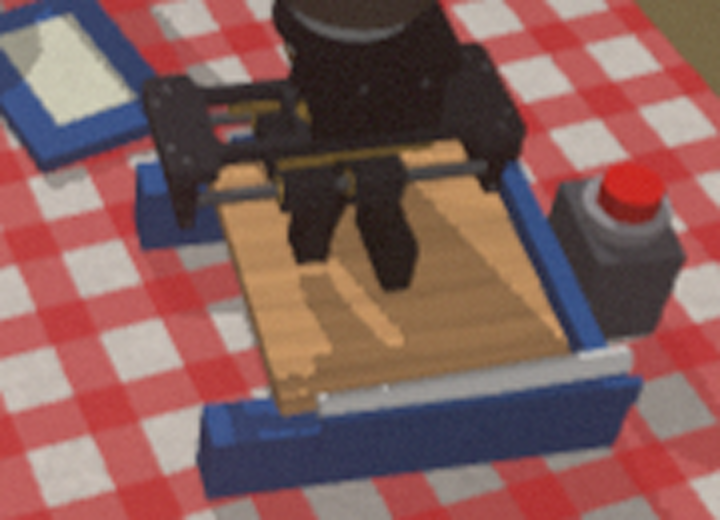

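The closed fingers (crop 310,250) are behind the handle (390,270). Now I'll push along the ways and watch the force.

```bash
python3 -m inch '[{"jaw":255,"x":0.02,"y":0.2,"z":-0.04,"ax":0,"ay":0,"az":-0.02},{"jaw":255,"x":0.02,"y":0.15,"z":0,"ax":0,"ay":0,"az":0},{"jaw":255,"x":0.02,"y":0.12,"z":0,"ax":0,"ay":0,"az":0},{"jaw":255,"x":0.02,"y":0.12,"z":0,"ax":0,"ay":0,"az":0}]'; python3 go.py .5623 .1723 .076 -9.75
```

```text
time_s: 48.1
tcp_pos: [0.5615, 0.1623, 0.0783]
ee_rot: [[0.986, -0.169, 0.001], [-0.169, -0.986, -0.001], [0.001, 0.001, -1.0]]
wrist_force: [2.3, -7.5, -0.2]
gripper_width: 0.002
t 48.1 total shift [ 0.01  0.17 -0.04] turn [ 0.    0.01 -0.  ] min rows 1 grip 0.002 F [ 2.3 -7.5 -0.2]
```

```bash
python3 -m inch '[{"jaw":255,"x":0.015,"y":0.1,"z":0,"ax":0,"ay":0,"az":0},{"jaw":255,"x":0.015,"y":0.1,"z":0,"ax":0,"ay":0,"az":0},{"jaw":255,"x":0,"y":0,"z":0,"ax":0,"ay":0,"az":0}]'; python3 go.py .5623 .1723 .076 -9.75
```

```text
time_s: 48.48
tcp_pos: [0.5634, 0.1739, 0.0783]
ee_rot: [[0.986, -0.169, 0.0], [-0.169, -0.986, -0.003], [0.001, 0.003, -1.0]]
wrist_force: [1.3, -0.2, -0.2]
gripper_width: 0.003
t 48.48 total shift [-0.02 -0.03 -0.04] turn [ 0.02  0.   -0.  ] min rows 1 grip 0.003 F [ 1.3 -0.2 -0.2]
```

```bash
python3 -m inch '[{"jaw":255,"x":0.015,"y":0.1,"z":0,"ax":0,"ay":0,"az":0},{"jaw":255,"x":0.01,"y":0.06,"z":0,"ax":0,"ay":0,"az":0}]';python3 -m inch '[{"jaw":255,"x":0.015,"y":0.1,"z":0,"ax":0,"ay":0,"az":0}]'; python3 -m inch '[{"jaw":255,"x":0.02,"y":0.12,"z":0,"ax":0,"ay":0,"az":0}]'
```

```text
time_s: 48.72
tcp_pos: [0.5644, 0.1807, 0.0783]
ee_rot: [[0.986, -0.17, -0.003], [-0.17, -0.985, -0.009], [-0.001, 0.009, -1.0]]
wrist_force: [3.9, -14.6, 2.0]
gripper_width: 0.004
time_s: 48.85
tcp_pos: [0.5642, 0.1808, 0.0784]
ee_rot: [[0.985, -0.17, -0.008], [-0.17, -0.985, -0.019], [-0.005, 0.02, -1.0]]
wrist_force: [6.8, -27.7, 4.4]
gripper_width: 0.007
time_s: 48.98
tcp_pos: [0.564, 0.1805, 0.0785]
ee_rot: [[0.985, -0.171, -0.015], [-0.171, -0.985, -0.032], [-0.01, 0.034, -0.999]]
wrist_force: [5.9, -26.7, 3.4]
gripper_width: 0.005
```

It stopped at about 28 N, so it is wedging. One firmer push with the tool re-levelled.

```bash
python3 -m inch '[{"jaw":255,"x":0.02,"y":0.15,"z":0,"ax":-0.2,"ay":0.05,"az":0}]'; python3 -m inch '[{"jaw":255,"x":0.035,"y":0.22,"z":0,"ax":-0.2,"ay":0,"az":0}]'; python3 -m inch '[{"jaw":255,"x":0.04,"y":0.25,"z":0,"ax":-0.2,"ay":0,"az":0}]'
```

```text
time_s: 49.1
tcp_pos: [0.5636, 0.1797, 0.079]
ee_rot: [[0.984, -0.172, -0.033], [-0.175, -0.981, -0.083], [-0.018, 0.087, -0.996]]
wrist_force: [7.3, -33.0, 4.6]
gripper_width: 0.001
time_s: 49.22
tcp_pos: [0.5632, 0.1789, 0.0797]
ee_rot: [[0.984, -0.174, -0.046], [-0.179, -0.973, -0.143], [-0.02, 0.148, -0.989]]
wrist_force: [12.5, -47.2, 4.0]
gripper_width: 0.003
time_s: 49.35
tcp_pos: [0.5628, 0.1778, 0.0806]
ee_rot: [[0.982, -0.177, -0.062], [-0.186, -0.961, -0.206], [-0.023, 0.213, -0.977]]
wrist_force: [13.4, -48.0, 3.1]
gripper_width: 0.011
```

The tilt correction had the wrong sign. The lid is wedged at about 49 N, so I'll back off, straighten up and look.

```bash
python3 -m inch '[{"jaw":255,"x":-0.02,"y":-0.15,"z":0.05,"ax":0.1,"ay":0,"az":0}]'; python3 go.py .556 .14 .12 -9.75; python3 -m inch '[{"jaw":255,"x":-0.03,"y":-0.3,"z":0.1,"ax":0.5,"ay":-0.1,"az":0},{"jaw":255,"x":-0.03,"y":-0.3,"z":0.3,"ax":0.5,"ay":-0.1,"az":0},{"jaw":255,"x":0,"y":0,"z":0.8,"ax":0.1,"ay":-0.1,"az":0},{"jaw":255,"x":0,"y":0,"z":0.8,"ax":0.1,"ay":0,"az":0}]';python3 go.py .556 .14 .12 -9.75
```

```text
time_s: 49.48
tcp_pos: [0.5613, 0.1664, 0.0826]
ee_rot: [[0.982, -0.178, -0.064], [-0.187, -0.964, -0.191], [-0.028, 0.2, -0.979]]
wrist_force: [0.4, 0.1, -0.1]
gripper_width: 0.005
t 49.48 total shift [-0.09 -0.44  0.62] turn [ 1.11 -0.36  0.09] min rows 2 grip 0.005 F [ 0.4  0.1 -0.1]
time_s: 49.98
tcp_pos: [0.5551, 0.1308, 0.2015]
ee_rot: [[0.983, -0.183, -0.016], [-0.183, -0.983, 0.026], [-0.021, -0.023, -1.0]]
wrist_force: [0.1, 0.5, 0.3]
gripper_width: 0.01
t 49.98 total shift [ 0.01  0.15 -1.36] turn [-0.15 -0.09  0.08] min rows 2 grip 0.01 F [0.1 0.5 0.3]
```

Move aside to see the lid from both cameras.

```bash
python3 -m inch '[{"jaw":255,"x":-0.3,"y":-0.9,"z":0,"ax":-0.1,"ay":-0.1,"az":0},{"jaw":255,"x":-0.3,"y":-0.9,"z":0,"ax":0,"ay":0,"az":0},{"jaw":255,"x":-0.3,"y":-0.9,"z":0,"ax":0,"ay":0,"az":0},{"jaw":255,"x":-0.2,"y":-0.9,"z":0,"ax":0,"ay":0,"az":0},{"jaw":255,"x":0,"y":-0.9,"z":0,"ax":0,"ay":0,"az":0},{"jaw":255,"x":0,"y":-0.9,"z":0,"ax":0,"ay":0,"az":0},{"jaw":255,"x":0,"y":-0.9,"z":0,"ax":0,"ay":0,"az":0},{"jaw":255,"x":0,"y":0,"z":0,"ax":0,"ay":0,"az":0}]' ; python3 - <<'E'
from h import *
s=shot("scene","s21"); t=shot("top","t21"); crop(s,300,130,160,130,5,"s21c"); crop(t,130,150,140,110,5,"t21c")
q=(.5664,.196,np.radians(80.25))
def C(w): d=w[:2]-q[:2]; c,s=np.cos(q[2]),np.sin(q[2]); return (np.array([c*d[0]+s*d[1],-s*d[0]+c*d[1]])*1000).round(1)
E
```

```text
time_s: 50.98
tcp_pos: [0.4934, -0.2486, 0.2111]
ee_rot: [[0.984, -0.175, 0.034], [-0.176, -0.984, 0.025], [0.029, -0.031, -0.999]]
wrist_force: [0.9, 1.5, -1.3]
gripper_width: 0.006
```

View pics/s21c.png

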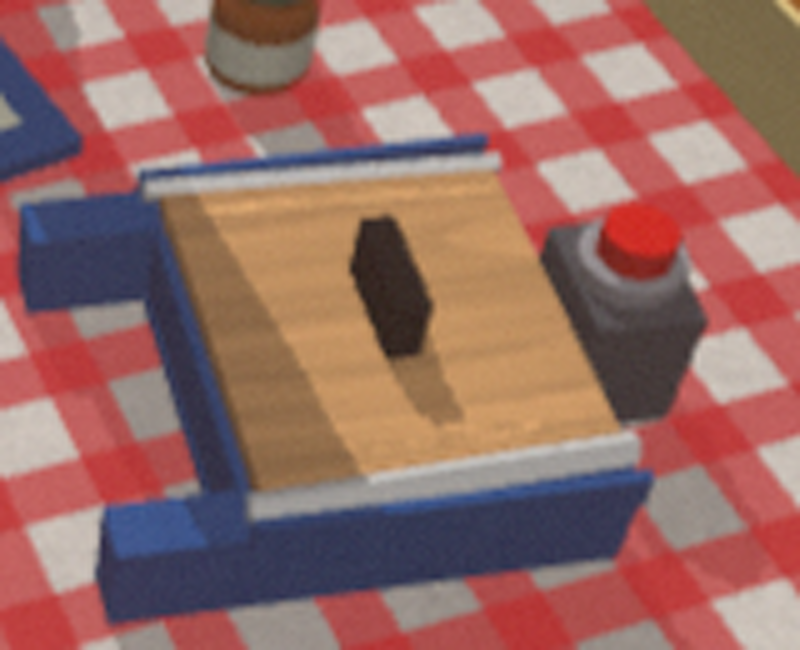

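View pics/t21c.png

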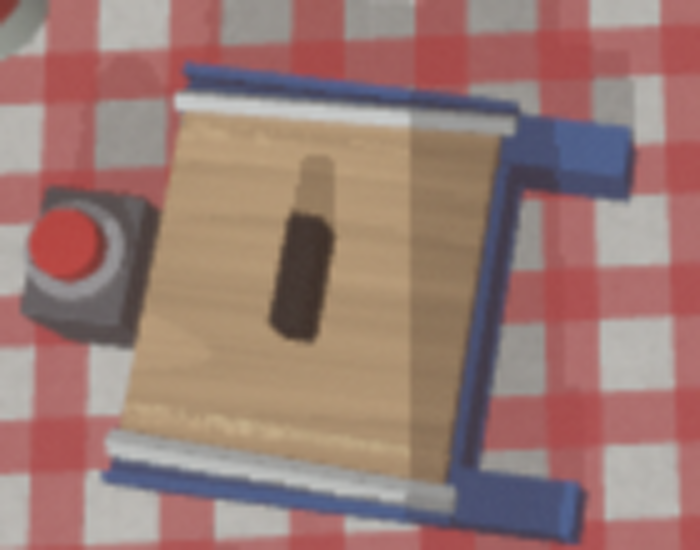

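```bash
python3 - <<'E'
from h import *
q=(.5664,.196,np.radians(80.25))
def C(w): d=w[:2]-q[:2]; c,s=np.cos(q[2]),np.sin(q[2]); return (np.array([c*d[0]+s*d[1],-s*d[0]+c*d[1]])*1000).round(1)
S=lambda u:(np.array(u)+.5)/5-.5+[300,130]; T=lambda u:(np.array(u)+.5)/5-.5+[130,150]
print("lid rear/top corners z.064 top:",C(ray("top",T((447,483)),.06)),C(ray("top",T((502,137)),.06)),"front",C(ray("top",T((122,432)),.06)),C(ray("top",T((182,118)),.06)))
print("scene rear",C(ray("scene",S((165,200)),.06)),C(ray("scene",S((250,490)),.06)),"front",C(ray("scene",S((497,175)),.06)),C(ray("scene",S((620,432)),.06)))
print("handle tri",C(tri(T((302,278)),S((391,285)))), "plunger tri",tri((130+66.5/5,150+243/5),S((642,233))), C(tri((130+66.5/5,150+243/5),S((642,233)))))
print("rail ends open, top",C(ray("top",T((455,487)),.064)),C(ray("top",T((517,122)),.064)))
h=cv2.cvtColor(cv2.imread("pics/t21.png"),cv2.COLOR_BGR2HSV); 
for n,roi in(("t",(130,185,25,30)),("s",(410,165,35,30))):
    h=cv2.cvtColor(cv2.imread(f"pics/{n}21.png"),cv2.COLOR_BGR2HSV); x,y,w,k=roi
    m=(cv2.inRange(h,(0,185,110),(6,255,255))|cv2.inRange(h,(174,185,110),(180,255,255)))[y:y+k,x:x+w]
    M=cv2.moments(m,True); print(n,M['m00'],x+M['m10']/M['m00'],y+M['m01']/M['m00'])
E
```

```text
lid rear/top corners z.064 top: [-84.8  92.6] [-84.9 -92.8] front [84.6 86.9] [ 85.7 -82.7]
scene rear [-80.4  92.7] [-86.3 -89.5] front [87.9 84.1] [ 86.3 -83.7]
handle tri [1.7 0.2] plunger tri [0.58615828 0.31277186 0.09712131] [118.4   0.3]
rail ends open, top [-89.9  94.5] [ -92.3 -100.8]Traceback (most recent call last):
  File "<stdin>", line 13, in <module>
ZeroDivisionError: float division by zero
```

The lid is home: handle at (+1.7, +0.2) mm from the home point, both sides under the rails, and it took 49 N without moving. The plunger triangulates to (0.586, 0.313). I'll go there with closed fingers.

```bash
python3 -m inch '[{"jaw":255,"x":0.1,"y":0.9,"z":0,"ax":-0.1,"ay":0.1,"az":0},{"jaw":255,"x":0.2,"y":0.95,"z":0,"ax":-0.1,"ay":0.1,"az":0},{"jaw":255,"x":0.2,"y":0.95,"z":0,"ax":0,"ay":0,"az":0},{"jaw":255,"x":0.2,"y":0.95,"z":0,"ax":0,"ay":0,"az":0},{"jaw":255,"x":0.2,"y":0.95,"z":0,"ax":0,"ay":0,"az":0},{"jaw":255,"x":0.2,"y":0.95,"z":0,"ax":0,"ay":0,"az":0},{"jaw":255,"x":0.2,"y":0.95,"z":0,"ax":0,"ay":0,"az":0},{"jaw":255,"x":0.2,"y":0.95,"z":0,"ax":0,"ay":0,"az":0},{"jaw":255,"x":0.1,"y":0.95,"z":0,"ax":0,"ay":0,"az":0},{"jaw":255,"x":0,"y":0.4,"z":0,"ax":0,"ay":0,"az":0},{"jaw":255,"x":0,"y":0,"z":0,"ax":0,"ay":0,"az":0}]' ; python3 go.py .5865 .3145 .13 -9.75
```

```text
time_s: 52.45
tcp_pos: [0.582, 0.3255, 0.2142]
ee_rot: [[0.989, -0.148, 0.007], [-0.148, -0.989, 0.001], [0.006, -0.002, -1.0]]
wrist_force: [0.1, -1.4, 0.8]
gripper_width: 0.005
t 52.45 total shift [ 0.08 -0.18 -1.4 ] turn [-0.    0.04 -0.12] min rows 2 grip 0.005 F [ 0.1 -1.4  0.8]
```

```bash
python3 -m inch '[{"jaw":255,"x":0.08,"y":-0.18,"z":-0.4,"ax":0,"ay":0.04,"az":-0.12},{"jaw":255,"x":0,"y":0,"z":-0.6,"ax":0,"ay":0,"az":0},{"jaw":255,"x":0,"y":0,"z":-0.4,"ax":0,"ay":0,"az":0},{"jaw":255,"x":0,"y":0,"z":0,"ax":0,"ay":0,"az":0}]'; python3 go.py .5865 .3145 .11 -9.75; python3 - <<'E'
from h import *
s=shot("scene"); crop(s,340,90,150,130,5,"s22")
E
```

```text
time_s: 52.95
tcp_pos: [0.5842, 0.3123, 0.1308]
ee_rot: [[0.986, -0.169, 0.0], [-0.169, -0.986, 0.003], [-0.0, -0.003, -1.0]]
wrist_force: [0.3, -0.1, 0.7]
gripper_width: 0.003
t 52.95 total shift [ 0.04  0.04 -0.35] turn [-0.02  0.   -0.  ] min rows 1 grip 0.003 F [ 0.3 -0.1  0.7]
```

View pics/s22.png

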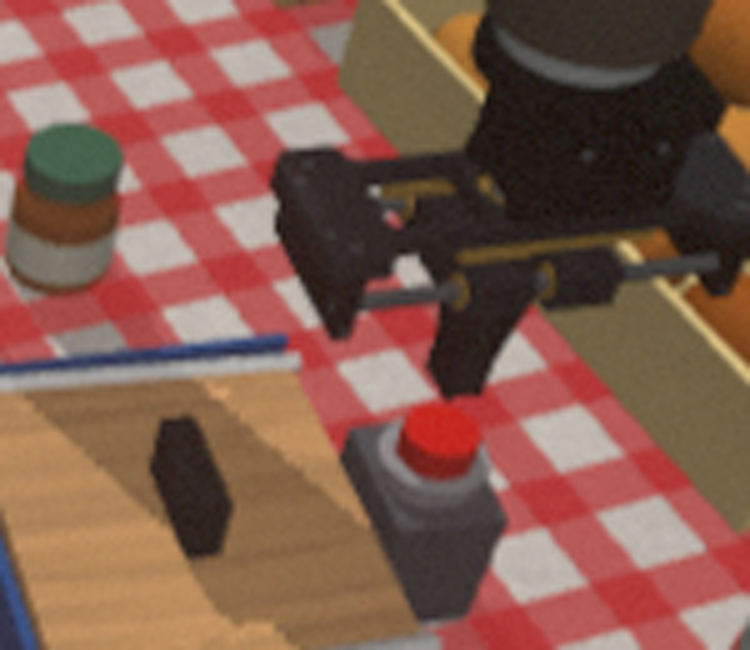

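The fingertips (crop 458,390) are right above the red plunger (440,430). I'll press.

```bash
python3 -m inch '[{"jaw":255,"x":0.03,"y":0.03,"z":-0.4,"ax":0,"ay":0,"az":0},{"jaw":255,"x":0,"y":0,"z":-0.12,"ax":0,"ay":0,"az":0},{"jaw":255,"x":0,"y":0,"z":0,"ax":0,"ay":0,"az":0}]'; python3 -m inch '[{"jaw":255,"x":0,"y":0,"z":-0.12,"ax":0,"ay":0,"az":0},{"jaw":255,"x":0,"y":0,"z":-0.12,"ax":0,"ay":0,"az":0}]'; python3 -m inch '[{"jaw":255,"x":0,"y":0,"z":-0.12,"ax":0,"ay":0,"az":0}]'; python3 go.py .5865 .3135 .09 -9.75
```

```text
time_s: 53.38
tcp_pos: [0.5893, 0.3153, 0.1068]
ee_rot: [[0.986, -0.169, 0.011], [-0.169, -0.986, 0.009], [0.009, -0.011, -1.0]]
wrist_force: [-0.4, -0.3, -0.2]
gripper_width: 0.005
time_s: 53.62
tcp_pos: [0.5904, 0.316, 0.0955]
ee_rot: [[0.986, -0.168, 0.015], [-0.168, -0.986, 0.012], [0.013, -0.014, -1.0]]
wrist_force: [-2.4, -0.9, 5.9]
gripper_width: 0.007
time_s: 53.75
tcp_pos: [0.5906, 0.316, 0.0901]
ee_rot: [[0.986, -0.167, 0.016], [-0.167, -0.986, 0.012], [0.014, -0.014, -1.0]]
wrist_force: [-10.9, -1.8, 32.4]
gripper_width: 0.005
t 53.75 total shift [-0.07 -0.04 -0.  ] turn [-0.07  0.09 -0.01] min rows 1 grip 0.005 F [-10.9  -1.8  32.4]
```

At z=0.090 the plunger hit bottom (32 N, well over the 8 N spring). I'll hold one beat, then rise straight up.

```bash
python3 -m inch '[{"jaw":255,"x":-0.02,"y":0,"z":-0.07,"ax":0,"ay":0,"az":0}]'; python3 -m inch '[{"jaw":255,"x":0,"y":0,"z":0.3,"ax":0,"ay":0,"az":0},{"jaw":255,"x":0,"y":0,"z":0.6,"ax":0,"ay":0,"az":0},{"jaw":255,"x":0,"y":0,"z":0.8,"ax":0,"ay":0,"az":0},{"jaw":255,"x":0,"y":0,"z":0.8,"ax":0,"ay":0,"az":0},{"jaw":255,"x":-0.8,"y":0,"z":0.2,"ax":0,"ay":0,"az":0},{"jaw":255,"x":-0.8,"y":0,"z":0,"ax":0,"ay":0,"az":0},{"jaw":255,"x":-0.5,"y":0,"z":0,"ax":0,"ay":0,"az":0},{"jaw":255,"x":0,"y":0,"z":0,"ax":0,"ay":0,"az":0}]'; python3 - <<'E'
from h import *
s=shot("scene","s23"); shot("top","t23"); crop(s,300,130,160,130,5,"s23c")
E
```

```text
time_s: 53.88
tcp_pos: [0.5904, 0.3161, 0.0903]
ee_rot: [[0.986, -0.165, 0.019], [-0.166, -0.986, 0.012], [0.017, -0.015, -1.0]]
wrist_force: [-5.9, -3.6, 22.0]
gripper_width: 0.009
time_s: 54.88
tcp_pos: [0.4619, 0.3165, 0.2571]
ee_rot: [[0.986, -0.166, 0.023], [-0.166, -0.986, 0.016], [0.02, -0.02, -1.0]]
wrist_force: [0.2, -0.5, 0.3]
gripper_width: 0.002
```

View pics/s23.png

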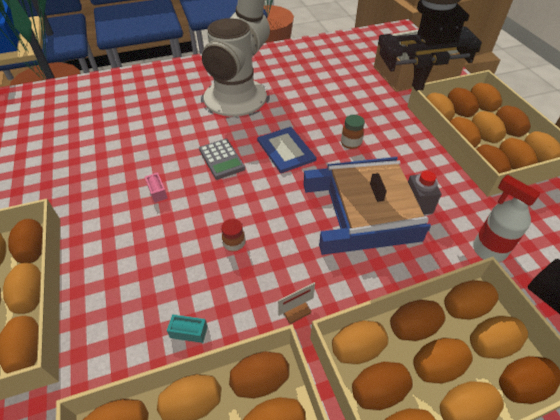

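View pics/s23c.png

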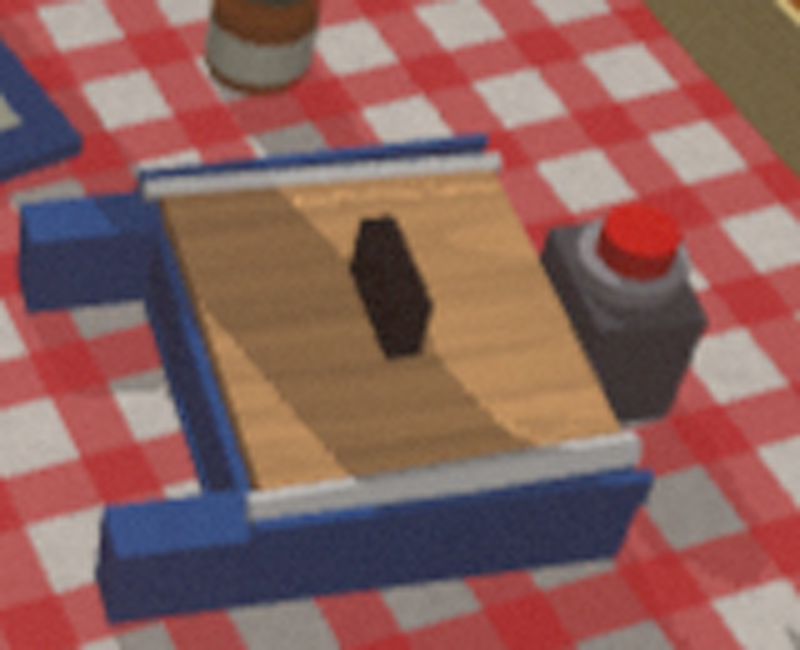

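The lid is home and unmoved (handle at crop 391,285, as before), the plunger has sprung back to (640,240), and the jar is upright at (232,235). No green tubes are left on the table and the arm touches nothing, so I'm handing in.

```bash
python3 -c "
from station import *
print(finish_job())"
```

```text
the job is handed in; nothing more can be done
None
```

The job is done and handed in at about 55 s of robot time; no verdict was reported. All four coin tubes are in the chest, the lid is wedged home, and the lock plunger was pushed down and has sprung back.

- **Tubes:** Tube 2 first came to rest tilted, propped against the end wall, probably because the grip slackened. I regripped it and set it flat in the other row. Before closing, both cameras showed all four lying flat.
- **Lid:** I slid it in under the rails, then pushed from behind the handle until it held against about 49 N without moving. The handle measured 1.7 mm past home and 0.2 mm off-centre. In the last hard push I corrected the tool's tilt the wrong way, so it leaned about 12° before I backed off. The lid was not disturbed.
- **Plunger:** It bottomed out at tool height 0.090 m with 32 N, and the last picture shows it back up.
- **Jar:** It is still upright, and the turquoise and pink look-alikes were left alone.
- **Disagreement:** The cameras and the arm differed by 4–7 mm along y for the three tubes I compared after placing. I did not resolve the cause, but the lid and plunger measurements did not show the same offset.

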